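# Load and start the vial shaker mill

## Robot

A 7-joint arm with a two-finger parallel gripper is mounted at the origin on the work surface. World frame = base frame: x ahead of the robot, y to its left, z up, the work surface at z = 0. Lengths are in m, angles in degrees, forces in N, time in s.
With the tool pointing down it reaches from about 0.425 to 0.875 m from the base axis. Payload 4.7 kg.
Tool frame: the origin (TCP) lies at the very end of the fingers, on their centre line; the grasp point (between the pads) lies 19 mm behind it; x points along the fingers, z is the direction in which the jaws open and shut, and the axes are right-handed (so a half turn about x gives the same grasp; the last joint's range is limited). The gripper opens to 87 mm and grips with 3 to 60 N. Pads are 19 mm wide; open, the fingers measure 117 mm over their backs; the gripper's body (75 mm by 190 mm) begins 51 mm behind the grasp point.
Start: joints at [-73.791, 18.392, -4.016, 83.108, 1.295, 78.541, -3.26], TCP at [0.173, 0.627, 0.223] pointing down, gripper open.
Joint ranges: [-163.93, 163.93], [-17.29, 119.83], [-79.2, 71.16], [3.27, 140.29], [-89.18, 269.18], [5.43, 117.66], [-154.24, 154.24]. Speed limits (degrees/s): [147.25, 147.25, 180, 180, 180, 180, 180].

## Interface

Orientations are given as [roll, pitch, yaw] about the fixed x, y, z axes, in that order (R = Rz(yaw) Ry(pitch) Rx(roll)).
In Python, from cell import env gives the robot as it stands. The module is installed in compiled form; this text tells all that it offers.
- The arm moves only by the tool drive_tool, never from a script. Its argument "increments" is a list of rows, each a list of 2 entries, a list of its own where there are three numbers: the shift along the tool's x, y, z scaled (see below), then the turn, a rotation vector about the tool's x, y, z scaled (see below). In form: [[[dx, dy, dz], [wx, wy, wz]], ...]. A call has 1 to 10 rows; each row shifts and turns the commanded pose from where the row before left it, along the tool's axes as they then stand; what a row does not reach is not made up. The controller multiplies each number of a shift by 0.04 m and each number of a turn by 120 degrees. A row lasts 1/10 s, in which the tool goes at most 50 mm and 8.59 degrees, less where a joint would pass 70% of its speed; a pose out of reach is approached as far as the arm can. A call with a number of a shift or a turn outside -1 to 1 is refused whole. A call with a gripper value outside its range is refused whole. "hand" is the gripper's target within -1 to 1 (fully open at 1, half-way at 0, shut at -1), set as the call begins (left out, the last holds). The fingers move at their own pace and stop on an object; "squeeze" is the grip in N (left out, the last holds). Time passes only in rows, so rows that do not move let the fingers close. It gives the time, the measured TCP pose, the force and the opening at its end, in the units of the state.
- env.get_obs(): the state, without advancing time (a new reading comes with each control period).
- env.read_camera(name): name is "side" or "top" or "wrist"; returns a dict with "frame" (400x640x3 uint8, red, green, blue), "fx", "fy", "cx", "cy" (pixels), "R" (3x3) and "t" (3): a world point X has camera coordinates R X + t. Camera axes: x right, y down, z forward; pixel columns grow to the right and rows downward; lengths in m; the calibration is good to about 2 mm. The wrist camera is an equidistant fisheye: a pixel r from the principal point sees the ray r / f radians off the axis. A picture is of the moment at which its call begins. There is no depth.
- env.sign_off(): hands the job in, once; it reports no verdict.
The state is a dict: "time_s": time; "qpos": joint angles; "joint_velocities": joint speeds; "effort": joint torques, N m; "tool_pos": TCP position; "tool_rot": TCP orientation; "force": force on the tool from outside, world axes, zero at the start; "wrist_torque": the same for the moment, N m; "grip_width": finger opening in m.
Only numpy, scipy, OpenCV 4.12 (cv2) and the standard library are available. Lean on these libraries where they do the work, as an engineer would, in place of code of your own. Each camera call takes 0.05 s, during which the arm holds its last target.

## Task

Clear the spent, white-capped vials out of the aluminium vial block into the yellow waste tub, set the block into the shaker mill's pocket and swing its locking lever fully shut, then stand every red-capped vial in a well of the block, right home. Press the sprung clamp frame down over the vials until the catch holds it by itself, and only then press the green start button. Leave the blue-capped vials, the tube rack and the slide box where they are.

Things in the scene. Friction and masses are not known exactly. Their poses are not given: they have to be found in the camera images.
- mill: ivory shaker mill (fixed), 240 mm deep (its x -130 to +110), 345 mm wide (y -140 to +205 mm); origin on the bench under it, x away from the robot, y left, z up. Its aluminium platform is 75 mm above the bench. Clamp hinge cheeks stand at x 60, y -94 and +94, 173 mm above the bench; the catch tower at x -65, y 93 to 123, 194 mm; the control pod is its left end (y over 130, 75 mm)
- pocket (a point): centre of the floor of the mill's pocket, at (-30, 0, 75) mm in the mill's frame: a recess for the block, 49 mm (mill x) by 173 mm (mill y) inside, walled by a dark steel rim 5 mm thick and 10 mm high
- block: loose aluminium vial block, 44 mm (x) by 144 mm (y) by 38 mm high, plus a ledge 12 mm long and 14 mm high at each y end (168 mm over all), about 400 g; origin at the centre of its underside; the same either way round. Four round wells in a row along y, 32 mm wide, 24 mm deep. It lies in the pocket long side along the mill's y, underside on the pocket floor
- well1 (a point): centre of the floor of the block's well at block y = -51 mm, 14 mm above its underside, 24 mm below its top (a vial pushed home stands with its underside centre here and rises 36 mm out of the block)
- well2 (a point): the same for the well at block y = -17 mm
- well3 (a point): the same for the well at block y = +17 mm
- well4 (a point): the same for the well at block y = +51 mm
- lever (a joint): block's locking lever on the mill's right, on a vertical pivot at (-30, -110) mm in the mill's frame: 0 = open, arm pointing to the mill's right (-y); 1.571 = fully shut, arm pointing to the mill's front (-x) (clockwise from above), its foot then over the block's right ledge. Stays where left; about 1.3 N at the knob moves it. Shut: over 1.35
- lever_knob (a point): centre of the top of the lever's black knob, an upright cylinder 16 mm in diameter and 36 mm tall, standing on the lever 48 mm out from the pivot; its top is 132.5 mm above the bench, the steel lever arm under it 90 to 97 mm above the bench
- clamp (a joint): sprung clamp frame, hinged along the mill's y at (60, 168) mm (x, z) in its frame: 0 = raised by its spring (95 degrees up from level), grows as it is pulled forward and down; 1.66 = level, where the sprung catch snaps over its left rail; 1.68 = stop. The handle takes about 2 N at first, 9 N near level, 5 N more to pass the catch. Press to the stop, let go; caught, it stays at about 1.65
- clamp_handle (a point): middle of the clamp's handle, a red round bar 12 mm in diameter along the mill's y between two side rails 162 mm apart, 150 mm from the hinge. Raised, 317 mm above the bench; level, 168 mm, and 60 mm in front of the row of wells. A rubber pad bar 90 mm from the hinge comes down just over the vial caps (it cannot close over a vial that is not home)
- start (a joint): the green start button's travel: 0 = up, 0.005 m = fully pressed (5 N); springs back. It counts as pressed beyond 0.003
- start_top (a point): centre of the top of the green start button, 24 mm in diameter, on the control pod at (-65, 168) mm in the mill's frame, 96 mm above the bench, pressed straight down
- red1: a 20 ml screw-cap sample vial, a plain upright cylinder 28 mm in diameter and 60 mm tall, glass below and a red cap (top 17 mm, also 28 mm across), 45 g; origin at the centre of its underside, z up along its axis; standing on the bench to the robot's right (not in every start are all four red-capped vials there)
- red2: a 20 ml screw-cap sample vial, a plain upright cylinder 28 mm in diameter and 60 mm tall, glass below and a red cap (top 17 mm, also 28 mm across), 45 g; origin at the centre of its underside, z up along its axis; standing on the bench to the robot's right (not in every start are all four red-capped vials there)
- red3: a 20 ml screw-cap sample vial, a plain upright cylinder 28 mm in diameter and 60 mm tall, glass below and a red cap (top 17 mm, also 28 mm across), 45 g; origin at the centre of its underside, z up along its axis; standing on the bench to the robot's right (not in every start are all four red-capped vials there)
- red4: a 20 ml screw-cap sample vial, a plain upright cylinder 28 mm in diameter and 60 mm tall, glass below and a red cap (top 17 mm, also 28 mm across), 45 g; origin at the centre of its underside, z up along its axis; standing on the bench to the robot's right (not in every start are all four red-capped vials there)
- blue1: a 20 ml screw-cap sample vial, a plain upright cylinder 28 mm in diameter and 60 mm tall, glass below and a blue cap (top 17 mm, also 28 mm across), 45 g; origin at the centre of its underside, z up along its axis; standing on the bench to the robot's right; a control that is not to be loaded
- blue2: a 20 ml screw-cap sample vial, a plain upright cylinder 28 mm in diameter and 60 mm tall, glass below and a blue cap (top 17 mm, also 28 mm across), 45 g; origin at the centre of its underside, z up along its axis; standing on the bench to the robot's right; a control that is not to be loaded
- spent1: a 20 ml screw-cap sample vial, a plain upright cylinder 28 mm in diameter and 60 mm tall, glass below and a white cap (top 17 mm, also 28 mm across), 30 g; origin at the centre of its underside, z up along its axis; spent, empty waste, standing in an end well of the block at the start; one or two of them are there
- spent2: a 20 ml screw-cap sample vial, a plain upright cylinder 28 mm in diameter and 60 mm tall, glass below and a white cap (top 17 mm, also 28 mm across), 30 g; origin at the centre of its underside, z up along its axis; spent, empty waste, standing in an end well of the block at the start; one or two of them are there
- waste_tub: open yellow waste tub left of the mill, 110 mm (x) by 130 mm (y) by 100 mm high outside with a rim 3 to 6 mm wider, walls 4 mm, 600 g, loose; origin at the centre of its underside. Spent vials are to end inside it, lying or standing anyhow
- tube_rack: bystander: cream tube rack, 75 by 190 by 57 mm, behind the mill; origin at the centre of its underside
- slide_box: bystander: dark grey slide box, 60 by 100 by 30 mm, behind the block; origin at the centre of its underside

How it is judged (in metres and radians):
On the way, in this order (a step that is already met when the one before it is completed fails the run):
1. the block is seated in the pocket with its locking lever shut (distance between block and pocket below 0.006 m and angle between the y axis of block and the y axis of mill, either way round below 0.06 rad and value of joint lever above 1.35 rad), for 0.2 s.
2. every red-capped vial stands home in a well and the clamp is down past its catch (all of step 1 and (distance between red1 and well1 below 0.007 m or distance between red1 and well2 below 0.007 m or distance between red1 and well3 below 0.007 m or distance between red1 and well4 below 0.007 m) and (distance between red2 and well1 below 0.007 m or distance between red2 and well2 below 0.007 m or distance between red2 and well3 below 0.007 m or distance between red2 and well4 below 0.007 m) and (distance between red3 and well1 below 0.007 m or distance between red3 and well2 below 0.007 m or distance between red3 and well3 below 0.007 m or distance between red3 and well4 below 0.007 m) and (distance between red4 and well1 below 0.007 m or distance between red4 and well2 below 0.007 m or distance between red4 and well3 below 0.007 m or distance between red4 and well4 below 0.007 m) and value of joint clamp above 1.62 rad), for 0.3 s.
3. the start button is pressed (value of joint start above 0.003 m).
At the end, for the whole second after the job is handed in: Block in the pocket (within 6 mm, 0.06 rad), lever over 1.35 rad, every red-capped vial home in a well (underside centre within 7 mm of the well floor's), clamp caught (over 1.62 rad), button pressed and up again, blue-capped vials upright, spent vials in the tub (all of step 2 and value of joint start below 0.002 m and x of spent1 in the frame of waste_tub between -0.056 and 0.056 m and y of spent1 in the frame of waste_tub between -0.066 and 0.066 m and z of each of spent1, spent2 in the frame of waste_tub below 0.09 m and x of spent2 in the frame of waste_tub between -0.056 and 0.056 m and y of spent2 in the frame of waste_tub between -0.066 and 0.066 m and angle between each of blue1, blue2's own z axis and vertical below 0.2 rad); the robot touches nothing.
It fails at once if the start button is pressed while the clamp is not latched (value of joint start above 0.003 m and value of joint clamp below 1.6 rad).
It fails at once if a blue-capped vial is carried off or knocked over (distance of any of blue1, blue2 from where it was at the start of the episode above 0.06 m or angle between any of blue1, blue2's own z axis and vertical above 0.8 rad).
It fails at once if the tube rack or the slide box is shifted by more than 60 mm (distance of any of tube_rack, slide_box from where it was at the start of the episode above 0.06 m).
Of spent1, spent2 only 1 to 2 are there at a start; the rules pass over those that are not, and their reading is None.
Of red1, red2, red3, red4 only 2 to 4 are there at a start; the rules pass over those that are not, and their reading is None.
At some moment in a run one of block, waste_tub may be knocked a few centimetres aside while the robot is not near it.
It also fails if it takes over 210 s, if anything falls off the work surface, if the arm or the gripper's body presses on something with over 40 N, if the wrist force passes 120 N, or if a joint passes its speed limit or range.

## Working session

There is one attempt and no reset: what is moved stays moved. The work goes in short steps, Python scripts to look and compute and a tool call to move; the robot and the scene stay as the last step left them, time stands still between calls to the robot, and variables do not carry over. Pictures are saved under pics/ and viewed, and the job is handed in when it is done.

Besides the shell and the picture viewer there is one more tool, called after ">>>" in YAML: its name, and indented under it one key for each argument. drive_tool: Moves the arm, as the interface text tells. Shifts and turns lie within -1 to 1; 1 stands for 0.04 m of shift or 120 degrees of turn. Its arguments: {"type":"object","properties":{"increments":{"type":"array"},"hand":{"type":"number"},"squeeze":{"type":"number"}},"required":["increments"]}

```bash
mkdir -p pics
python3 - <<'E'
from cell import env
import cv2
print(env.get_obs())
for n in ["side","top","wrist"]:
    c=env.read_camera(n)
    cv2.imwrite(f"pics/{n}0.png",c["frame"][:,:,::-1])
    print(n,{k:c[k] for k in c if k!="frame"})
E
```

```text
{'time_s': 0.0, 'qpos': array([-73.78950867,  18.43835459,  -4.01689682,  83.17542474,
         1.29479187,  78.54069362,  -3.25847963]), 'joint_velocities': array([ 0.01141879, -0.06584388, -0.00356858, -0.14543267,  0.04940929,
       -0.03829774, -0.02225317]), 'effort': array([-3.12460297e-04, -4.91297972e+01, -4.04061517e-01, -3.12534606e+01,
       -6.38783653e-02,  4.35095094e-02,  1.62607830e-04]), 'tool_pos': array([0.17252562, 0.62610649, 0.22146511]), 'tool_rot': array([-177.2970304 ,   89.89064395, -102.69498608]), 'force': array([-0.66862367, -0.11833376,  0.31082617]), 'wrist_torque': array([-1.97303661e-02,  2.02997284e-05,  3.16403067e-02]), 'grip_width': 0.08663410816336627}
side {'fx': 452.20473487492256, 'fy': 452.20473487492256, 'cx': 325.4643133147332, 'cy': 201.64633589875916, 'R': array([[ 0.9691886 , -0.24510749, -0.02440854],
       [-0.16393352, -0.56789059, -0.80661396],
       [ 0.18384574,  0.78576243, -0.59057442]]), 't': array([-0.57093597,  0.28128749,  1.36584369])}
top {'fx': 449.0690850940709, 'fy': 449.0690850940709, 'cx': 315.20653263302756, 'cy': 197.63468868594126, 'R': array([[-0.01332041, -0.99990947,  0.00190402],
       [-0.9970119 ,  0.01313686, -0.07612291],
       [ 0.07609101, -0.00291232, -0.99709662]]), 't': array([0.06130909, 0.59785535, 1.53461789])}
wrist {'fx': 309.70691628693146, 'fy': 309.70691628693146, 'cx': 319.84368729553563, 'cy': 204.55348438933063, 'R': array([[ 2.64571705e-01,  9.64365657e-01, -8.31823341e-04],
       [ 9.19443321e-01, -2.51986973e-01,  3.01871736e-01],
       [ 2.90905127e-01, -8.06315344e-02, -9.53348186e-01]]), 't': array([-0.64940955, -0.03716292,  0.39037271])}
```

View pics/top0.png

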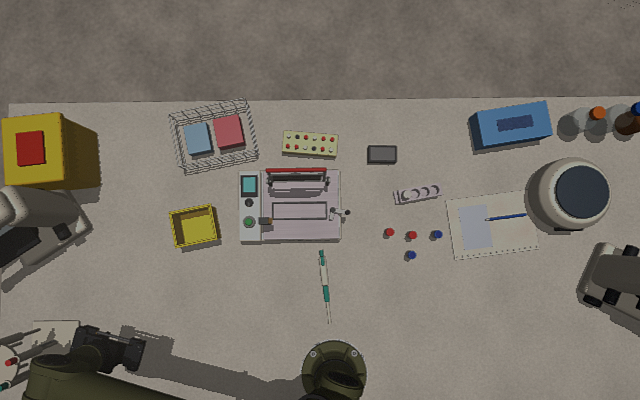

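View pics/side0.png

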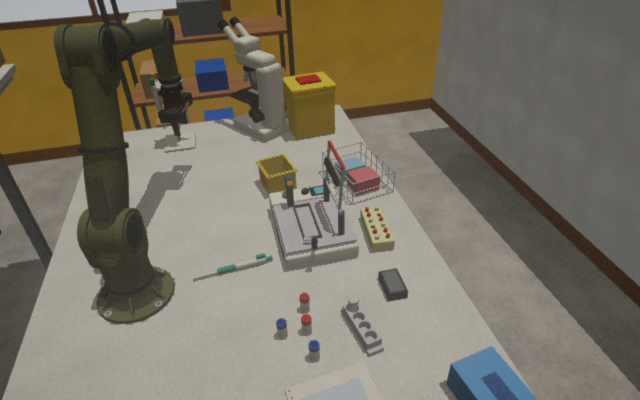

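View pics/wrist0.png

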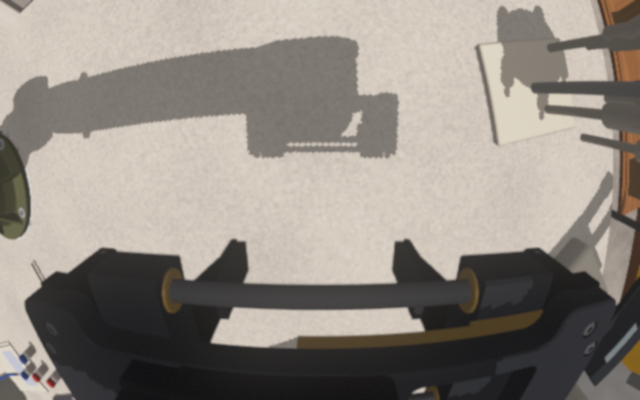

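The top view shows the mill around (290,205), the tub (193,227), the block (418,190) with one white vial at its left end, reds near (389,232) and (411,235), and blues near (436,234) and (410,255). Next I'll zoom in.

```bash
cat > h.py <<'E'
from cell import env
import cv2, numpy as np
from scipy.spatial.transform import Rotation as Ro
def save(name,fn,crop=None,scale=1):
    c=env.read_camera(name); f=c["frame"]
    if crop: x0,y0,x1,y1=crop; f=f[y0:y1,x0:x1]
    f=cv2.resize(f,None,fx=scale,fy=scale,interpolation=cv2.INTER_CUBIC)
    cv2.imwrite("pics/"+fn,f[:,:,::-1]); return c
def ray(c,u,v,fish=False):
    x=(u-c["cx"])/c["fx"]; y=(v-c["cy"])/c["fy"]
    if fish:
        r=np.hypot(x,y); d=np.array([np.sin(r)*x/r,np.sin(r)*y/r,np.cos(r)]) if r>1e-9 else np.array([0,0,1.])
    else: d=np.array([x,y,1.])
    R=np.array(c["R"]); t=np.array(c["t"])
    return -R.T@t, R.T@d
def at_z(c,u,v,z,fish=False):
    o,d=ray(c,u,v,fish); s=(z-o[2])/d[2]; return o+s*d
def proj(c,X,fish=False):
    p=np.array(c["R"])@np.array(X)+np.array(c["t"])
    if fish:
        th=np.arctan2(np.hypot(p[0],p[1]),p[2]); ph=np.arctan2(p[1],p[0])
        return np.array([c["cx"]+c["fx"]*th*np.cos(ph),c["cy"]+c["fy"]*th*np.sin(ph)])
    return np.array([c["cx"]+c["fx"]*p[0]/p[2],c["cy"]+c["fy"]*p[1]/p[2]])
def T():
    o=env.get_obs(); return np.array(o["tool_pos"]),Ro.from_euler("xyz",o["tool_rot"],degrees=True)
def down(yaw):
    # tool x down; jaw axis (tool z) at world angle yaw deg in the plane
    z=np.array([np.cos(np.radians(yaw)),np.sin(np.radians(yaw)),0]); x=np.array([0,0,-1.]); y=np.cross(z,x)
    return Ro.from_matrix(np.array([x,y,z]).T)
E
python3 - <<'E'
from h import *
save("top","t1.png",(160,110,460,280),2.6)
save("side","s1.png",(240,130,420,370),2.4)
p,r=T(); print(p,r.as_matrix())
E
```

```text
[0.17256485 0.6264167  0.22205256] [[-1.86460653e-04 -9.64104171e-01  2.65524221e-01]
 [-8.50319012e-04  2.65524283e-01  9.64103797e-01]
 [-9.99999621e-01 -4.60128701e-05 -8.69305938e-04]]
```

View pics/t1.png

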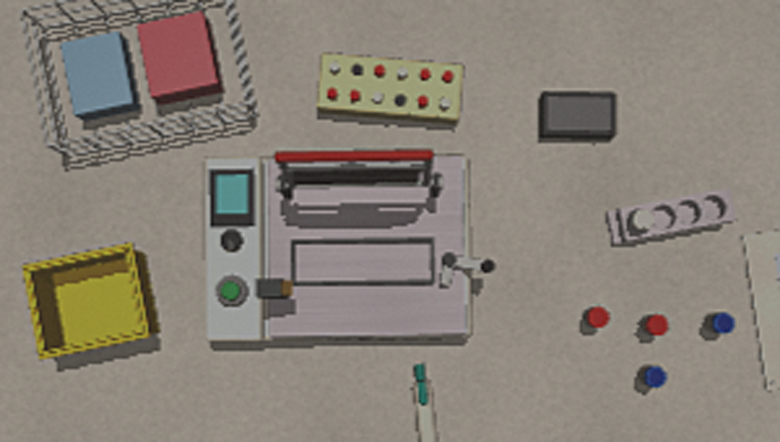

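View pics/s1.png

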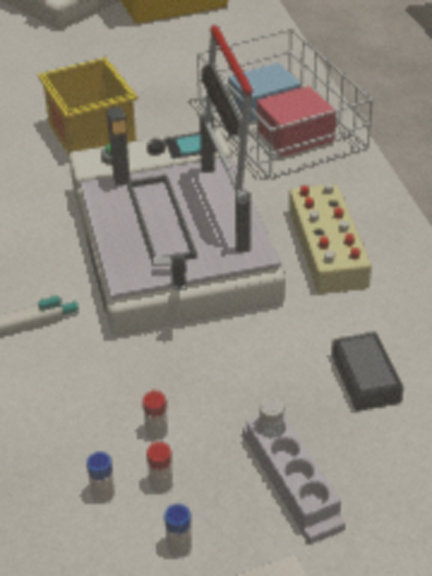

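The zoomed view shows one spent vial at the block's left well, two reds and two blues. Tub at crop (90,305), pocket at (362,262), knob at (488,266), button at (230,290). I'll turn these into coarse positions.

Run:
```python
from h import *
c=env.read_camera("top")
def P(n,x,y,z): print(n,np.round(at_z(c,160+x/2.6,110+y/2.6,z),4))
P("pocket TL(rim 85)",292,241,.085);P("pocket TR",434,241,.085);P("pocket BL",292,283,.085);P("pocket BR",434,283,.085)
P("knob",488,266,.1325);P("button",230,290,.096)
P("handleL",276,155,.317);P("handleR",433,155,.317)
P("millBL",206,341,.07);P("millBR",469,336,.07)
P("tub TL",27,268,.1);P("TR",133,248,.1);P("BL",43,357,.1);P("BR",150,335,.1)
P("red a",597,316,.06);P("red b",656,323,.06);P("blue a",722,322,.06);P("blue b",654,376,.06)
P("spent",640,217,.074)
P("well4?",713,207,.038);P("well3?",688,211,.038);P("well2",664,215,.038)
P("ledgeL",614,226,.014);P("ledgeR",730,207,.014)
P("slide TL",541,93,.03);P("slide BR",614,137,.03)
P("rack BR",458,124,.057)
```

```text
pocket TL(rim 85) [0.5789 0.1964 0.085 ]
pocket TR [0.5765 0.0148 0.085 ]
pocket BL [0.5252 0.1968 0.085 ]
pocket BR [0.5228 0.0156 0.085 ]
knob [ 0.5416 -0.0501  0.1325]
button [0.5171 0.2742 0.096 ]
handleL [0.6573 0.1917 0.317 ]
handleR [0.6551 0.0212 0.317 ]
millBL [0.4527 0.3089 0.07  ]
millBR [ 0.4546 -0.0287  0.07  ]
tub TL [0.5481 0.5299 0.1   ]
TR [0.5717 0.3962 0.1   ]
BL [0.436  0.5086 0.1   ]
BR [0.4617 0.3744 0.1   ]
red a [ 0.478  -0.1954  0.06  ]
red b [ 0.468  -0.2716  0.06  ]
blue a [ 0.4681 -0.3571  0.06  ]
blue b [ 0.3999 -0.267   0.06  ]
spent [ 0.6047 -0.2519  0.074 ]
well4? [ 0.6197 -0.3564  0.038 ]
well3? [ 0.6148 -0.3231  0.038 ]
well2 [ 0.61   -0.2912  0.038 ]
ledgeL [ 0.5981 -0.2291  0.014 ]
ledgeR [ 0.6216 -0.3857  0.014 ]
slide TL [ 0.7768 -0.1332  0.03  ]
slide BR [ 0.7161 -0.2294  0.03  ]
rack BR [ 0.7318 -0.0199  0.057 ]
```

```bash
cat >> h.py <<'E'
def plan(target,yaw=None,ori=None):
    """needed total shift in tool axes (units of .04 m) & turn (units of 120deg)"""
    p,r=T(); t=np.array(target)
    R2=ori if ori is not None else (down(yaw) if yaw is not None else r)
    rv=(r.inv()*R2).as_rotvec(degrees=True)
    print("at",np.round(p,4),"tool-shift units NOW-frame",np.round(r.inv().apply(t-p)/.04,3),"in FINAL frame",np.round(R2.inv().apply(t-p)/.04,3),"turn units",np.round(rv/120,4))
E
python3 - <<'E'
from h import *
c=env.read_camera("wrist")
p,r=T()
o=-np.array(c["R"]).T@np.array(c["t"])
print("cam in tool mm",r.inv().apply(o-p)*1000, "cam axes in tool\n",np.round(r.inv().apply(np.array(c["R"])),3))
plan([0.50,0.30,0.30],98.5)
plan([0.60,-0.27,0.22],98.5)
E
```

```text
cam in tool mm [-161.14494806   83.13138838   -0.16933713] cam axes in tool
 [[-0.001  0.001  1.   ]
 [-0.302 -0.953  0.001]
 [ 0.953 -0.302  0.001]]
at [0.1726 0.6266 0.2223] tool-shift units NOW-frame [ -1.939 -10.058  -5.698] in FINAL frame [-1.942 -6.887 -9.284] turn units [-0.1992 -0.0002 -0.    ]
at [0.1726 0.6266 0.2223] tool-shift units NOW-frame [  0.066 -16.252 -18.772] in FINAL frame [  0.058  -7.254 -23.747] turn units [-0.1992 -0.0002 -0.    ]
```

>>> drive_tool:
  increments:
    - [[-0.65,0,0],[-0.0664,0,0]]
    - [[-0.65,0,0],[-0.0664,0,0]]
    - [[-0.65,0,0],[-0.0664,0,0]]
    - [[0,-0.69,-0.9],[0,0,0]]
    - [[0,-0.69,-0.9],[0,0,0]]
    - [[0,-0.69,-0.9],[0,0,0]]
    - [[0,-0.69,-0.9],[0,0,0]]
    - [[0,-0.69,-0.9],[0,0,0]]
    - [[0,-0.69,-0.9],[0,0,0]]
    - [[0,-0.69,-0.9],[0,0,0]]

```text
time_s: 1.35
tool_pos: [0.4021, 0.4045, 0.3009]
tool_rot: [-46.3, 90.0, 52.2]
force: [0.8, 0.2, 0.4]
grip_width: 0.0873
```

>>> drive_tool:
  increments:
    - [[0,-0.69,-0.9],[0,0,0]]
    - [[0,-0.69,-0.9],[0,0,0]]
    - [[0,-0.69,-0.9],[0,0,0]]
    - [[0,0,-1],[0,0,0]]
    - [[0,0,-1],[0,0,0]]
    - [[0,0,-1],[0,0,0]]
    - [[0,0,-1],[0,0,0]]
    - [[0,0,-1],[0,0,0]]
    - [[0,0,-1],[0,0,0]]
    - [[0,0,-1],[0,0,0]]

```text
time_s: 2.35
tool_pos: [0.5403, 0.0329, 0.3008]
tool_rot: [-65.5, 89.9, 33.0]
force: [0.3, 0.4, 0.0]
grip_width: 0.0867
```

Run:
```python
from h import *
plan([0.60,-0.27,0.25],98.5)
```

```text
at [0.5403 0.0329 0.3008] tool-shift units NOW-frame [ 1.269 -0.356 -7.71 ] in FINAL frame [ 1.271 -0.358 -7.71 ] turn units [0.0001 0.0002 0.0004]
```

>>> drive_tool:
  increments:
    - [[0,-0.05,-1],[0,0,0]]
    - [[0,-0.05,-1],[0,0,0]]
    - [[0,-0.05,-1],[0,0,0]]
    - [[0,-0.05,-1],[0,0,0]]
    - [[0,-0.05,-1],[0,0,0]]
    - [[0.3,-0.05,-1],[0,0,0]]
    - [[0.3,-0.05,-1],[0,0,0]]
    - [[0.6,0,-0.7],[0,0,0]]
    - [[0,0,0],[0,0,0]]

```text
time_s: 3.25
tool_pos: [0.5966, -0.2729, 0.2487]
tool_rot: [95.6, 89.6, -166.3]
force: [-0.2, 0.5, -0.0]
grip_width: 0.087
```

Run:
```python
from h import *
save("wrist","w1.png"); save("side","s2.png"); print(T()[0])
```

```text
[ 0.59925958 -0.26799835  0.25185141]
```

View pics/w1.png

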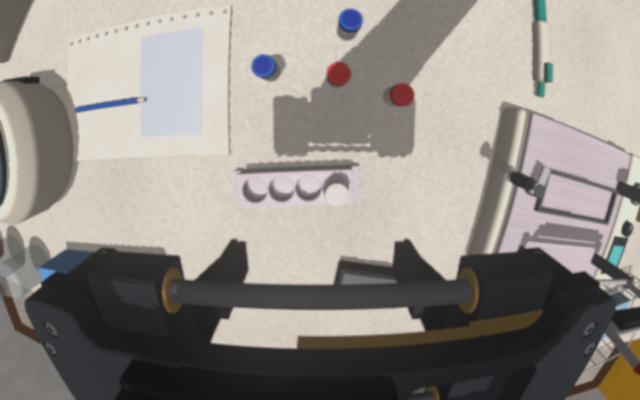

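View pics/s2.png

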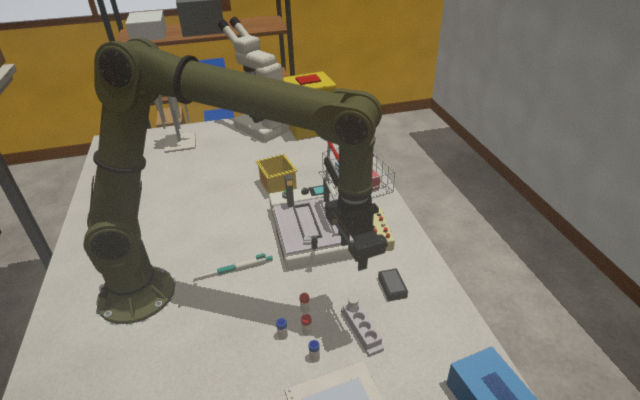

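The wrist view shows the block at (297,185), the spent vial at (336,192), reds at (339,74) and (401,95), and blues at (263,66) and (350,20). I'll take exact measurements from an enlarged crop.

Run:
```python
from h import *
c=save("wrist","w2.png",(220,0,460,220),3.3)
np.savez("w2.npz",**{k:c[k] for k in c})
hsv=cv2.cvtColor(c["frame"],cv2.COLOR_RGB2HSV)
for nm,m in [("red",((hsv[...,0]<8)|(hsv[...,0]>172))&(hsv[...,1]>140)&(hsv[...,2]>60)),("blue",(hsv[...,0]>112)&(hsv[...,0]<128)&(hsv[...,1]>150)&(hsv[...,2]>50))]:
    m=m.astype(np.uint8); m[230:]=0
    n,l,s,ce=cv2.connectedComponentsWithStats(m)
    for i in range(1,n):
        if s[i,4]>60: print(nm,s[i],ce[i].round(1),at_z(c,*ce[i],.057,True).round(4))
```

```text
red [324  59  22  22 374] [334.1  70. ] [ 0.4689 -0.271   0.057 ]
red [387  81  21  21 342] [397.4  91.1] [ 0.4798 -0.1954  0.057 ]
blue [339   8  17  16 216] [346.9  15.5] [ 0.4012 -0.2662  0.057 ]
blue [250  53  18  18 234] [258.9  61.5] [ 0.4698 -0.3571  0.057 ]
```

View pics/w2.png

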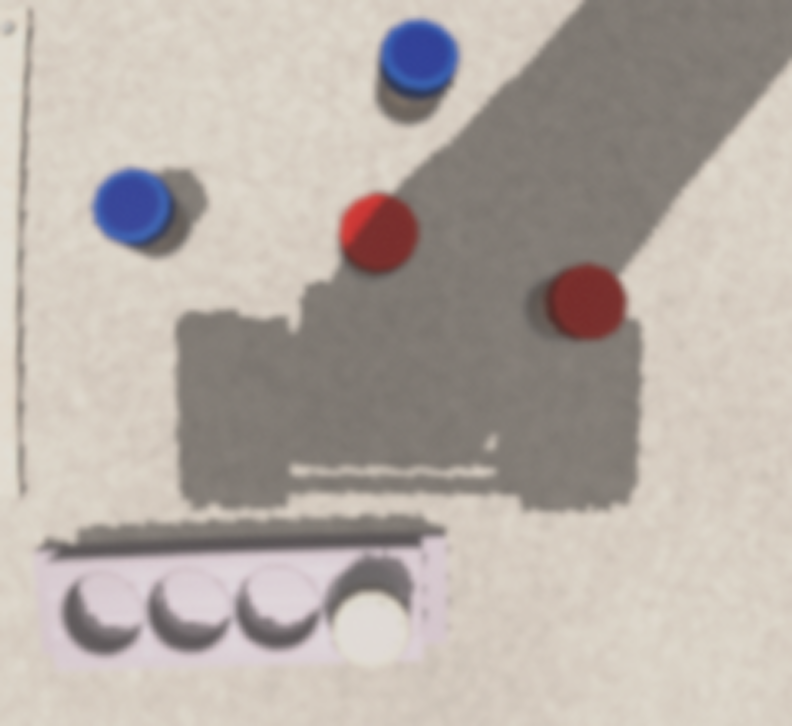

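Run:
```python
from h import *
c=dict(np.load("w2.npz"))
def P(n,x,y,z): 
    q=at_z(c,220+x/3.3,y/3.3,z,True); print(n,q.round(4)); return q
s=P("spent",370,629,.074)
w=[P("w",105,611,.038),P("w",190,609,.038),P("w",278,607,.038)]
d=w[2]-w[0]; print(np.degrees(np.arctan2(d[1],d[0])),np.linalg.norm(d)/2)
a=P("TL",52,552,.038);b=P("TR",421,543,.038);e=P("BL",56,666,.038);f=P("BR",421,661,.038)
print(np.linalg.norm(a-b),np.linalg.norm(a-e),(a+b+e+f)/4, np.degrees(np.arctan2(*(b-a)[1::-1])),np.degrees(np.arctan2(*(f-e)[1::-1])))
plan([s[0],s[1],.20],98.5)
```

```text
spent [ 0.6045 -0.2529  0.074 ]
w [ 0.6214 -0.3515  0.038 ]
w [ 0.616  -0.3188  0.038 ]
w [ 0.6104 -0.2857  0.038 ]
99.47688534392623 0.03337327386754755
TL [ 0.6011 -0.3745  0.038 ]
TR [ 0.5781 -0.2363  0.038 ]
BL [ 0.6463 -0.3694  0.038 ]
BR [ 0.6234 -0.2285  0.038 ]
0.14003822524215026 0.04553493854970713 [ 0.61223581 -0.30215437  0.038     ] 99.44676881429868 99.24165164186496
at [ 0.6001 -0.2669  0.2529] tool-shift units NOW-frame [ 1.322 -0.161  0.329] in FINAL frame [ 1.321 -0.161  0.331] turn units [0.0005 0.0004 0.0003]
```

>>> drive_tool:
  increments:
    - [[0.6,-0.15,0.34],[-0.0075,0,0]]
    - [[1,0,0],[0,0,0]]
    - [[1,0,0],[0,0,0]]
    - [[0.7,0,0],[0,0,0]]
    - [[0.5,0,0],[0,0,0]]
    - [[0.2,0,0],[0,0,0]]
    - [[0,0,0],[0,0,0]]
  hand: 1

```text
time_s: 4.1
tool_pos: [0.6041, -0.2518, 0.0926]
tool_rot: [-4.1, 89.9, 95.4]
force: [0.3, 1.0, 0.8]
grip_width: 0.0871
```

Run:
```python
from h import *
save("wrist","w3.png",(180,120,460,400),2.1)
plan([.6045,-.2525,.046],99.4)
```

```text
at [ 0.6047 -0.2526  0.0938] tool-shift units NOW-frame [1.194 0.005 0.004] in FINAL frame [1.194 0.003 0.004] turn units [ 0.0009 -0.      0.0008]
```

View pics/w3.png

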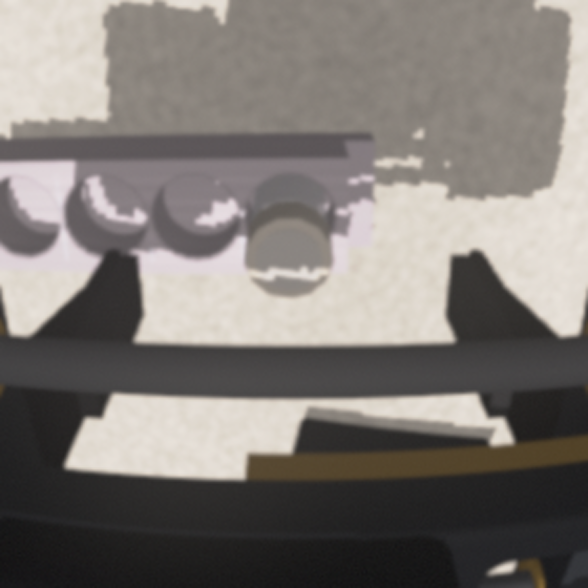

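The vial cap at crop (289,240) is centred between the fingertips at (140,450). Going down and closing.

>>> drive_tool:
  increments:
    - [[0.6,0,0],[0,0,0]]
    - [[0.4,0,0],[0,0,0]]
    - [[0.19,0,0],[0,0,0]]
    - [[0,0,0],[0,0,0]]

```text
time_s: 4.55
tool_pos: [0.6031, -0.2532, 0.0442]
tool_rot: [56.2, 89.9, 155.6]
force: [0.1, -0.6, -0.8]
grip_width: 0.0869
```

>>> drive_tool:
  increments:
    - [[0,0,0],[0,0,0]]
    - [[0,0,0],[0,0,0]]
    - [[0,0,0],[0,0,0]]
    - [[0,0,0],[0,0,0]]
    - [[0,0,0],[0,0,0]]
    - [[0,0,0],[0,0,0]]
    - [[0,0,0],[0,0,0]]
    - [[0,0,0],[0,0,0]]
  hand: -1
  squeeze: 15

```text
time_s: 5.35
tool_pos: [0.6036, -0.2537, 0.0449]
tool_rot: [-4.8, 90.0, 94.6]
force: [-0.3, -0.3, 1.0]
grip_width: 0.031
```

>>> drive_tool:
  increments:
    - [[0,0,0],[0,0,0]]
    - [[0,0,0],[0,0,0]]
    - [[-0.3,0,0],[0,0,0]]
    - [[-0.5,0,0],[0,0,0]]
    - [[-1,0,0],[0,0,0]]
    - [[-1,0,0],[0,0,0]]
    - [[-1,0,0],[0,0,0]]
    - [[-1,0,0],[0,0,0]]
    - [[-1,0,0],[0,0,0]]
    - [[0,0,0],[0,0,0]]

```text
time_s: 6.35
tool_pos: [0.6059, -0.2556, 0.2851]
tool_rot: [-118.1, 89.3, -18.7]
force: [0.1, -2.0, -0.4]
grip_width: 0.0273
```

Run:
```python
from h import *
save("wrist","w4.png"); print(env.get_obs()["grip_width"])
plan([.50,.10,.30],90)
```

```text
0.027708330761801802
at [ 0.6048 -0.2549  0.2816] tool-shift units NOW-frame [-0.5    1.137  9.18 ] in FINAL frame [-0.461  2.621  8.873] turn units [ 0.0781 -0.0014  0.0033]
```

View pics/w4.png

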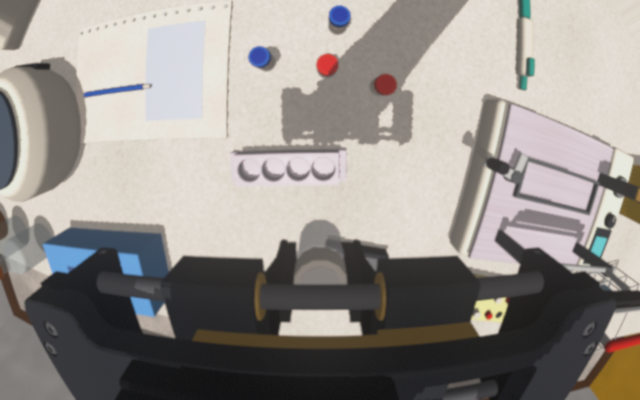

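>>> drive_tool:
  increments:
    - [[0,0.1,0.5],[0,0,0]]
    - [[-0.2,0.1,1],[0,0,0]]
    - [[-0.2,0.1,1],[0,0,0]]
    - [[0,0.1,1],[0,0,0]]
    - [[0,0.1,1],[0,0,0]]
    - [[0,0,1],[0,0,0]]
    - [[0,0,1],[0,0,0]]
    - [[0,0,1],[0,0,0]]
    - [[0,0,1],[0,0,0]]
    - [[0,0,1],[0,0,0]]

```text
time_s: 7.4
tool_pos: [0.5205, 0.1193, 0.2921]
tool_rot: [96.2, 89.9, -164.4]
force: [0.9, -0.7, 1.0]
grip_width: 0.0273
```

>>> drive_tool:
  increments:
    - [[0,-0.1,1],[0,0,0]]
    - [[0,-0.1,1],[0,0,0]]
    - [[0,-0.1,1],[0,0,0]]
    - [[0,-0.1,1],[0,0,0]]
    - [[0,0,1],[0,0,0]]
    - [[0,0,0.6],[0,0,0]]
    - [[0,0,0.3],[0,0,0]]
    - [[0,0,0],[0,0,0]]

```text
time_s: 8.2
tool_pos: [0.4979, 0.3546, 0.2918]
tool_rot: [113.9, 89.9, -146.5]
force: [0.1, 0.1, -0.9]
grip_width: 0.0276
```

Run:
```python
from h import *
c=save("wrist","w5.png"); np.savez("w5.npz",**c); print(env.get_obs()["grip_width"])
save("top","t5.png",(160,110,460,280),2.6)
plan([.504,.452,.15],99.4)
```

```text
0.02749890102771509
at [0.4996 0.3514 0.2926] tool-shift units NOW-frame [ 3.562 -0.516  2.469] in FINAL frame [ 3.566 -0.519  2.462] turn units [-0.0009 -0.0008 -0.0002]
```

View pics/w5.png

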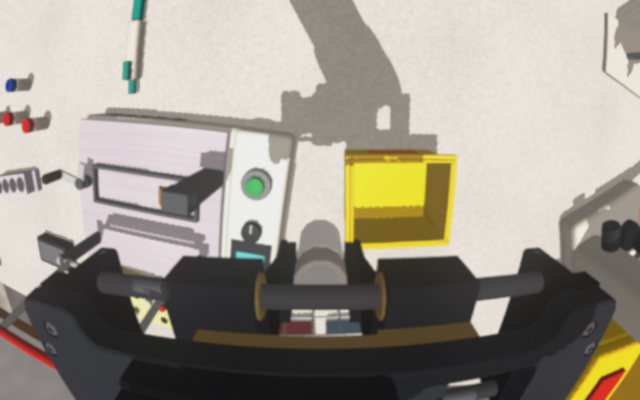

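View pics/t5.png

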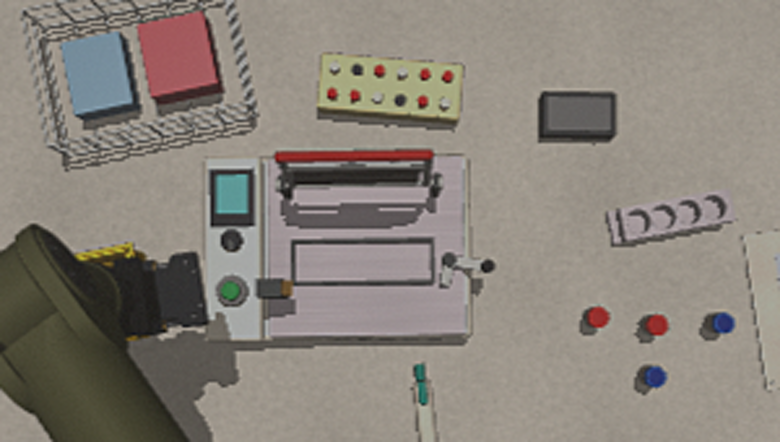

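Run:
```python
from h import *
c=dict(np.load("w5.npz"))
q=[at_z(c,u,v,.1,True) for u,v in [(346,155),(456,155),(346,248),(452,243)]]
print(np.round(q,4),np.mean(q,0))
m=np.mean(q,0)
plan([m[0],m[1],.12],99.4)
print(at_z(c,256,183,.096,True))
```

```text
[[0.4619 0.3789 0.1   ]
 [0.4352 0.513  0.1   ]
 [0.577  0.4014 0.1   ]
 [0.5494 0.5425 0.1   ]] [0.50588079 0.45895761 0.1       ]
at [0.4996 0.3514 0.2926] tool-shift units NOW-frame [ 4.311 -0.59   2.634] in FINAL frame [ 4.316 -0.594  2.626] turn units [-0.0009 -0.0008 -0.0002]
[0.51312    0.27925713 0.096     ]
```

>>> drive_tool:
  increments:
    - [[0,-0.2,0.9],[0,0,0]]
    - [[0,-0.2,0.9],[0,0,0]]
    - [[0.3,-0.15,0.5],[0,0,0]]
    - [[0.8,0,0.2],[0,0,0]]
    - [[1,0,0],[0,0,0]]
    - [[1,0,0],[0,0,0]]
    - [[0.7,0,0],[0,0,0]]
    - [[0.4,0,0],[0,0,0]]
    - [[0,0,0],[0,0,0]]

```text
time_s: 9.2
tool_pos: [0.5044, 0.4529, 0.1227]
tool_rot: [136.6, 89.7, -124.1]
force: [-1.1, -0.8, -0.6]
grip_width: 0.0273
```

>>> drive_tool:
  increments:
    - [[0,0,0],[0,0,0]]
    - [[0,0,0],[0,0,0]]
    - [[0,0,0],[0,0,0]]
    - [[0,0,0],[0,0,0]]
    - [[0,0,0],[0,0,0]]
    - [[0,0,0],[0,0,0]]
  hand: 0

```text
time_s: 9.8
tool_pos: [0.5044, 0.4558, 0.1253]
tool_rot: [-54.7, 90.0, 44.7]
force: [1.1, -0.0, -1.2]
grip_width: 0.0436
```

>>> drive_tool:
  increments:
    - [[-0.3,0,0],[0,0,0]]
    - [[-1,0,0],[0,0,0]]
    - [[-1,0,0],[0,0,0]]
    - [[-1,0,0],[0,0,0]]
    - [[-1,0,-0.5],[0,0,0]]
    - [[0,0,-0.8],[0,0,0]]
    - [[0,0,-0.8],[0,0,0]]
    - [[0,0,0],[0,0,0]]

```text
time_s: 10.6
tool_pos: [0.521, 0.3668, 0.2994]
tool_rot: [-119.2, 89.8, -20.3]
force: [0.2, -0.2, -0.7]
grip_width: 0.0434
```

Run:
```python
from h import *
c=save("wrist","w6.png"); np.savez("w6.npz",**c); print(env.get_obs()["grip_width"])
plan([.53,.10,.30],90)
```

```text
0.04383763554089763
at [0.5196 0.3698 0.2988] tool-shift units NOW-frame [-0.032  0.814 -6.701] in FINAL frame [-0.029 -0.259 -6.746] turn units [0.076  0.0002 0.0011]
```

View pics/w6.png

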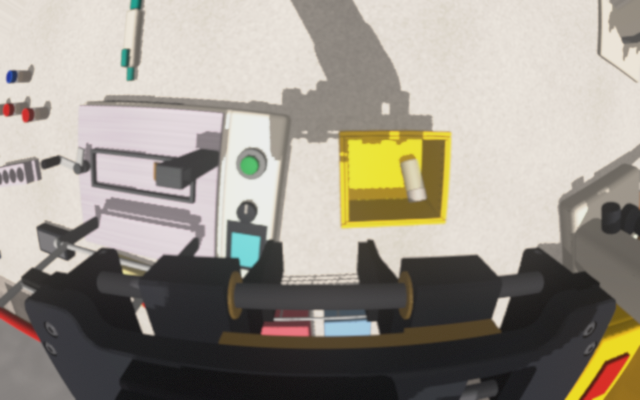

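The spent vial lies in the tub at (413,180). Now over the mill to measure the pocket.

>>> drive_tool:
  increments:
    - [[0,0,-0.7],[0.0253,0,0]]
    - [[0,0,-0.8],[0.0253,0,0]]
    - [[0,0,-1],[0.0253,0,0]]
    - [[0,-0.1,-1],[0,0,0]]
    - [[0,-0.1,-1],[0,0,0]]
    - [[0,0,-1],[0,0,0]]
    - [[0,0,-0.8],[0,0,0]]
    - [[0,0,-0.4],[0,0,0]]
    - [[0,0,0],[0,0,0]]

```text
time_s: 11.55
tool_pos: [0.5377, 0.104, 0.2976]
tool_rot: [-68.9, 89.9, 21.2]
force: [-0.9, -0.0, 0.8]
grip_width: 0.0435
```

Run:
```python
from h import *
c=save("wrist","w7.png"); np.savez("w7.npz",**c)
f=c["frame"][90:260,180:480]; cv2.imwrite("pics/w7z.png",cv2.resize(f,None,fx=2.6,fy=2.6,interpolation=cv2.INTER_CUBIC)[:,:,::-1])
print(T()[0],T()[1].as_matrix().round(3))
```

```text
[0.53749087 0.10652772 0.29735299] [[ 0.001 -1.    -0.005]
 [ 0.001 -0.005  1.   ]
 [-1.    -0.001  0.001]]
```

View pics/w7.png

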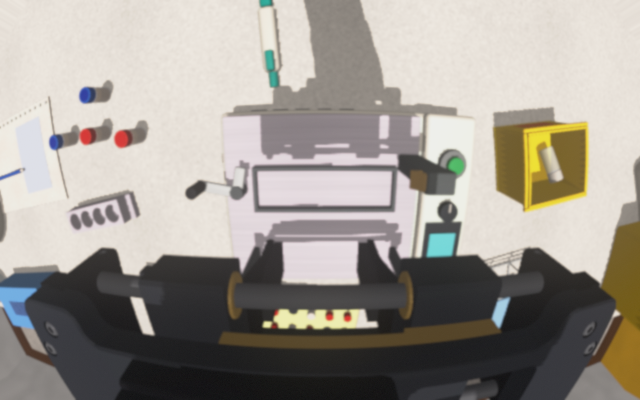

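View pics/w7z.png

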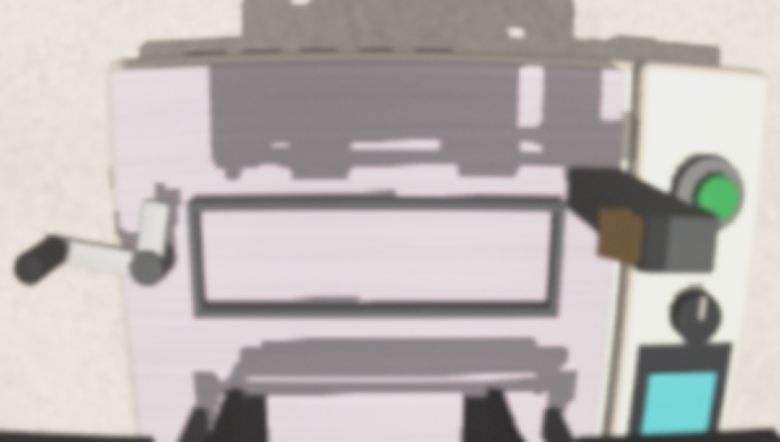

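```bash
cat > mill.py <<'E'
from h import *
def rimpts(m):
    x,y,a=m; ca,sa=np.cos(a),np.sin(a)
    out=[]
    for hx,hy,z in [(29.5,91.5,85),(24.5,86.5,85),(24.5,86.5,75)]:
        out.append([np.array([x+ca*(px)-sa*py, y+sa*px+ca*py, z/1000]) for px,py in [((-30-hx)/1e3,hy/1e3),((-30-hx)/1e3,-hy/1e3),((-30+hx)/1e3,-hy/1e3),((-30+hx)/1e3,hy/1e3)]])
    return out
def m2w(m,p):
    x,y,a=m; ca,sa=np.cos(a),np.sin(a); p=np.array(p)/1e3
    return np.array([x+ca*p[0]-sa*p[1],y+sa*p[0]+ca*p[1],p[2]])
def overlay(c,m,fn,off,s,fish):
    x0,y0,x1,y1=off
    f=cv2.resize(c["frame"][y0:y1,x0:x1],None,fx=s,fy=s,interpolation=cv2.INTER_CUBIC)[:,:,::-1].copy()
    for pts,col in zip(rimpts(m),[(0,0,255),(0,255,0),(255,0,0)]):
        q=[]
        for i in range(4):
            for t in np.linspace(0,1,20):
                q.append((proj(c,pts[i]*(1-t)+pts[(i+1)%4]*t,fish)-[x0,y0]+.5)*s-.5)
        cv2.polylines(f,[np.array(q).round().astype(int)],True,col,1)
    cv2.imwrite("pics/"+fn,f)
E
python3 - <<'E'
from mill import *
c=dict(np.load("w7.npz"))
from scipy.optimize import least_squares
# outer corners in zoom: order front-left(+y, -x)=image top right ...
z=[(563,197),(188,197),(195,317),(560,315)]
obs=np.array([(180+u/2.6,90+v/2.6) for u,v in z])
f=lambda m:(np.array([proj(c,p,True) for p in rimpts(m)[0]])-obs).ravel()
r=least_squares(f,[.581,.106,0]); print(r.x,np.round(r.fun,2))
overlay(c,r.x,"ov7.png",(180,90,480,260),2.6,True)
print(at_z(c,180+35/2.6,90+264/2.6,.1325,True), m2w(r.x,[-30,-158,132.5]))
print(at_z(c,180+718/2.6,90+197/2.6,.096,True), m2w(r.x,[-65,168,96]))
E
```

```text
[0.5826243  0.11104235 0.0078245 ] [ 1.59  0.25 -0.85  0.76 -0.65 -0.48 -0.08 -0.43]
[ 0.54277843 -0.04181837  0.1325    ] [ 0.55386148 -0.04718754  0.1325    ]
[0.51762688 0.27714773 0.096     ] [0.51631179 0.27852862 0.096     ]
```

View pics/ov7.png

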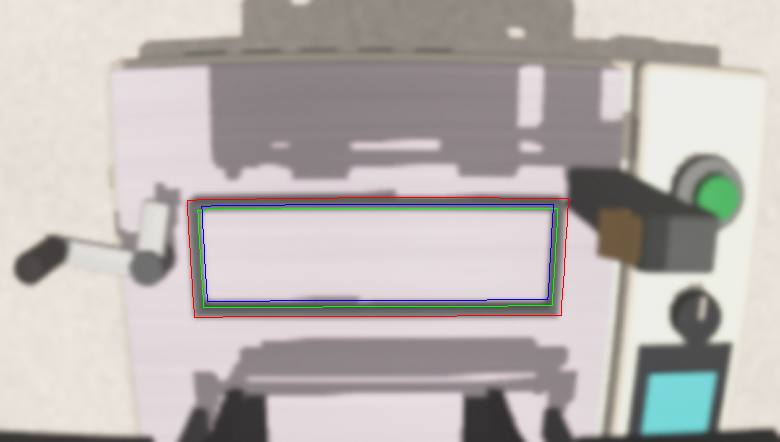

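Run:
```python
from mill import *
from scipy.optimize import minimize
cs=[(dict(np.load("w7.npz")),True),(env.read_camera("top"),False)]
def line(m,hx,hy,z):
    x,y,a=m; ca,sa=np.cos(a),np.sin(a); P=[]
    k=[(-hx,hy),(-hx,-hy),(hx,-hy),(hx,hy)]
    for i in range(4):
        for t in np.linspace(0,1,60):
            px,py=np.array(k[i])*(1-t)+np.array(k[(i+1)%4])*t; px-=30
            P.append([x+(ca*px-sa*py)/1e3,y+(sa*px+ca*py)/1e3,z])
    return P
def cost(m,which):
    s=0
    for i in which:
        c,fi=cs[i]
        g=cv2.GaussianBlur(cv2.cvtColor(c["frame"],cv2.COLOR_RGB2GRAY),(0,0),.8).astype(np.float32)
        q=np.array([proj(c,p,fi) for p in line(m,27,89,.085)],np.float32)
        v=cv2.remap(g,q[:,0].reshape(1,-1),q[:,1].reshape(1,-1),cv2.INTER_LINEAR)
        s+=v.mean()
    return s
for w in [(0,),(1,),(0,1)]:
    r=minimize(cost,[.5815,.1085,0.003],args=(w,),method="Nelder-Mead",options=dict(initial_simplex=[[.5815,.1085,.003],[.585,.1085,0],[.579,.111,.01],[.579,.105,-.01]],xatol=1e-5))
    print(w,r.x.round(4),r.fun)
    if w==(0,): overlay(cs[0][0],r.x,"ov7b.png",(180,90,480,260),2.6,True)
np.save("mill.npy",r.x); print(m2w(r.x,[-65,168,96]),m2w(r.x,[-30,0,75]))
```

```text
(0,) [0.5811 0.1102 0.004 ] 113.7660140991211
(1,) [0.5928 0.1474 0.1305] 56.20393371582031
(0, 1) [0.5813 0.1103 0.008 ] 179.98068237304688
[0.51492373 0.27778789 0.096     ] [0.55126067 0.11007198 0.075     ]
```

View pics/ov7b.png

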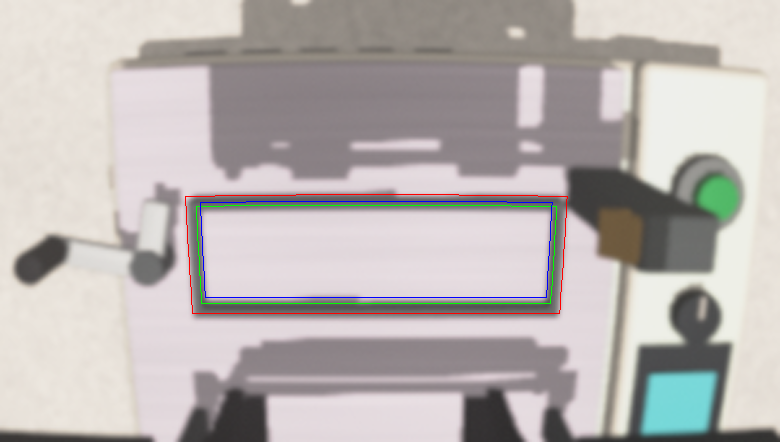

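Run:
```python
from h import *
plan([.6187,-.3355,.22],99.4)
```

```text
at [0.5373 0.1079 0.2971] tool-shift units NOW-frame [  1.91   -1.951 -11.103] in FINAL frame [  1.926  -0.197 -11.268] turn units [-0.0747  0.0007  0.0001]
```

>>> drive_tool:
  increments:
    - [[0,0,-0.6],[-0.0249,0,0]]
    - [[0,0,-0.8],[-0.0249,0,0]]
    - [[0,0,-1],[-0.0249,0,0]]
    - [[0,0,-1],[0,0,0]]
    - [[0,0,-1],[0,0,0]]
    - [[0,0,-1],[0,0,0]]
    - [[0,0,-1],[0,0,0]]
    - [[0,0,-1],[0,0,0]]
    - [[0,0,-1],[0,0,0]]
    - [[0,0,-1],[0,0,0]]
  hand: -0.56

```text
time_s: 12.65
tool_pos: [0.5911, -0.2645, 0.2963]
tool_rot: [-15.1, 89.9, 84.5]
force: [0.1, 0.3, -0.0]
grip_width: 0.0191
```

>>> drive_tool:
  increments:
    - [[0.3,-0.1,-1],[0,0,0]]
    - [[0.5,-0.1,-0.5],[0,0,0]]
    - [[0.6,0,-0.2],[0,0,0]]
    - [[0.6,0,0],[0,0,0]]
    - [[0,0,0],[0,0,0]]

```text
time_s: 13.15
tool_pos: [0.6079, -0.3283, 0.2118]
tool_rot: [45.4, 89.5, 144.8]
force: [-0.0, 1.1, -1.5]
grip_width: 0.0191
```

Run:
```python
from h import *
c=save("wrist","w8.png"); np.savez("w8.npz",**c)
plan([.6187,-.3355,.12],99.4); print(env.get_obs()["grip_width"])
```

```text
at [ 0.6087 -0.3289  0.2144] tool-shift units NOW-frame [ 2.358 -0.227 -0.212] in FINAL frame [ 2.36  -0.22  -0.203] turn units [ 0.0007  0.0018 -0.0014]
0.018768740355335732
```

View pics/w8.png

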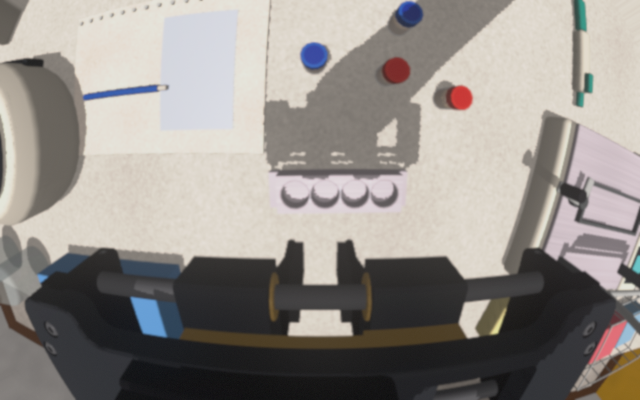

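Block at (340,192), four empty wells at (295..383,192). Moving down to z 0.12 for a closer check.

>>> drive_tool:
  increments:
    - [[0.5,-0.22,-0.2],[0,0,0]]
    - [[0.8,0,0],[0,0,0]]
    - [[0.7,0,0],[0,0,0]]
    - [[0.36,0,0],[0,0,0]]
    - [[0,0,0],[0,0,0]]

```text
time_s: 13.7
tool_pos: [0.6179, -0.3369, 0.1213]
tool_rot: [38.5, 89.8, 137.9]
force: [0.2, 0.5, -0.1]
grip_width: 0.0193
```

Run:
```python
from h import *
c=save("wrist","w9.png",(200,150,460,330),3); np.savez("w9.npz",**c)
plan([.6187,-.3355,.05],99.4)
```

```text
at [ 0.6185 -0.3379  0.1231] tool-shift units NOW-frame [ 1.827 -0.015  0.058] in FINAL frame [ 1.827 -0.015  0.058] turn units [-0.0004  0.0001  0.0002]
```

View pics/w9.png

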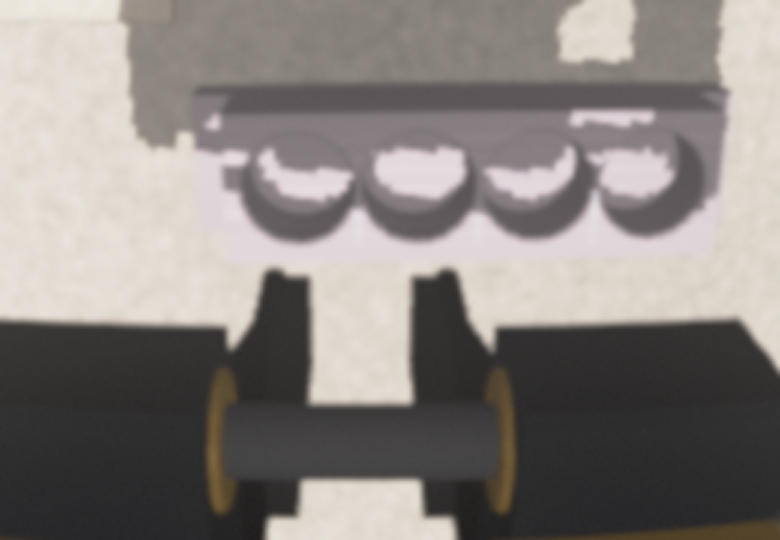

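Run:
```python
from h import *
c=dict(np.load("w9.npz"))
W=[at_z(c,200+u/3,150+v/3,.038,True) for u,v in [(300,187),(416,187),(532,185),(646,183)]]
print(np.round(W,4)); d=W[3]-W[0]; print(np.degrees(np.arctan2(d[1],d[0])),np.linalg.norm(d)/3)
w=(W[0]+W[1])/2; print(w)
plan([w[0],w[1],.05],99.4)
```

```text
[[ 0.6215 -0.3529  0.038 ]
 [ 0.6162 -0.321   0.038 ]
 [ 0.6104 -0.2887  0.038 ]
 [ 0.6044 -0.2555  0.038 ]]
99.96291888523749 0.0329807267432654
[ 0.61887202 -0.33695659  0.038     ]
at [ 0.6185 -0.3379  0.1231] tool-shift units NOW-frame [ 1.827 -0.013  0.021] in FINAL frame [ 1.827 -0.014  0.022] turn units [-0.0004  0.0001  0.0002]
```

>>> drive_tool:
  increments:
    - [[0.7,-0.01,0.03],[0,0,0]]
    - [[0.6,0,0],[0,0,0]]
    - [[0.4,0,0],[0,0,0]]
    - [[0.25,0,0],[0,0,0]]
    - [[0.25,0,0],[0,0,0]]
    - [[0.25,0,0],[0,0,0]]
    - [[0.12,0,0],[0,0,0]]
    - [[0,0,0],[0,0,0]]

```text
time_s: 14.55
tool_pos: [0.6175, -0.3375, 0.0191]
tool_rot: [52.1, 89.9, 151.3]
force: [-1.0, 0.0, 1.1]
grip_width: 0.0191
```

Run:
```python
from h import *
c=save("wrist","w10.png",(200,150,460,330),3); print(env.get_obs()["tool_pos"],env.get_obs()["force"],env.get_obs()["grip_width"])
```

```text
[ 0.61776841 -0.33774496  0.01973973] [ 0.79247387  0.28041794 -0.18119428] 0.01856557401898337
```

View pics/w10.png

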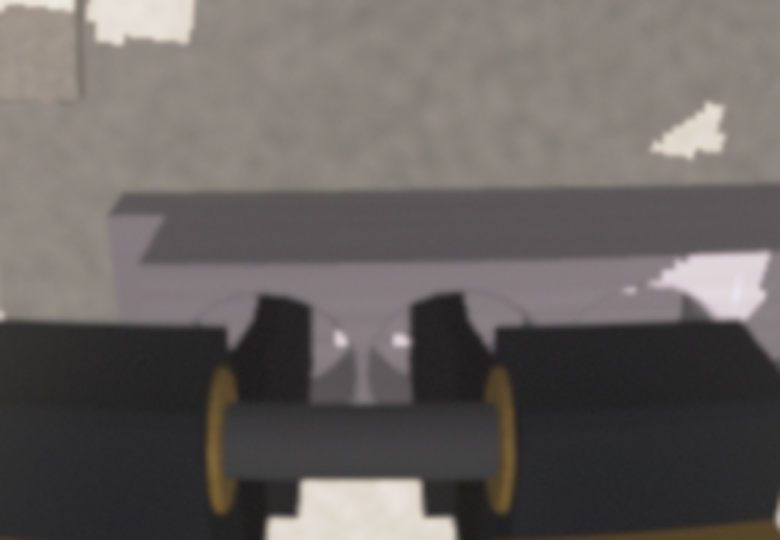

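Both fingers are in wells 1 and 2 without contact, wall centred at crop x 361. Closing on the wall between them.

>>> drive_tool:
  increments:
    - [[0,0,0],[0,0,0]]
    - [[0,0,0],[0,0,0]]
    - [[0,0,0],[0,0,0]]
    - [[0,0,0],[0,0,0]]
    - [[0,0,0],[0,0,0]]
  hand: -1
  squeeze: 55

```text
time_s: 15.1
tool_pos: [0.6179, -0.3376, 0.0204]
tool_rot: [-73.5, 90.0, 25.7]
force: [-2.1, 1.8, 4.6]
grip_width: 0.0064
```

>>> drive_tool:
  increments:
    - [[-0.2,0,0],[0,0,0]]
    - [[-0.3,0,0],[0,0,0]]
    - [[-0.5,0,0],[0,0,0]]
    - [[-0.5,0,0],[0,0,0]]
    - [[0,0,0],[0,0,0]]

```text
time_s: 15.6
tool_pos: [0.6197, -0.3392, 0.0834]
tool_rot: [-127.5, 89.6, -28.2]
force: [0.7, -0.8, -4.3]
grip_width: 0.0065
```

Run:
```python
from h import *
c=save("wrist","w11.png"); o=env.get_obs(); print(o["tool_pos"],o["force"],o["grip_width"],o["wrist_torque"])
save("side","s11.png",(300,240,460,370),4)
```

```text
[ 0.61876718 -0.33852557  0.08141033] [ 1.70951983 -0.31712749 -5.08372833] 0.006133686683603979 [-0.08607974  0.01510751 -0.01793044]
```

View pics/w11.png

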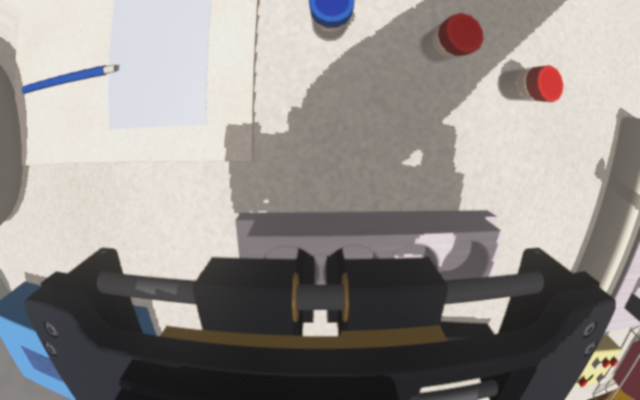

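View pics/s11.png

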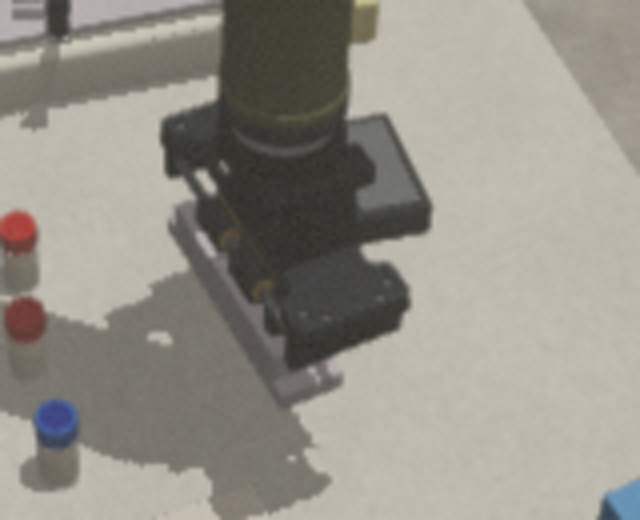

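The block hangs level and firmly (5 N weight change, grip 6 mm). Carrying it toward the mill.

Run:
```python
from h import *
plan([.5514,.076,.195],90.4)
```

```text
at [ 0.6178 -0.3377  0.0798] tool-shift units NOW-frame [-2.883 -0.026 10.475] in FINAL frame [-2.88   1.588 10.355] turn units [ 0.0738 -0.0001  0.0003]
```

>>> drive_tool:
  increments:
    - [[-0.5,0,0],[0,0,0]]
    - [[-0.7,0,0],[0,0,0]]
    - [[-0.7,0,0.2],[0,0,0]]
    - [[-0.6,0,0.4],[0,0,0]]
    - [[-0.4,0,0.6],[0,0,0]]
    - [[0,0,0.7],[0,0,0]]
    - [[0,0,0.7],[0,0,0]]
    - [[0,0,0.7],[0,0,0]]
    - [[0,0,0.7],[0,0,0]]
    - [[0,0,0.7],[0,0,0]]

```text
time_s: 16.7
tool_pos: [0.5862, -0.1507, 0.1939]
tool_rot: [73.2, 89.8, 172.5]
force: [-0.4, 0.3, -4.2]
grip_width: 0.0058
```

>>> drive_tool:
  increments:
    - [[0,0,0.7],[0,0,0]]
    - [[0,0,0.7],[0,0,0]]
    - [[0,0,0.7],[0.0185,0,0]]
    - [[0,0,0.7],[0.0185,0,0]]
    - [[0,0,0.6],[0.0185,0,0]]
    - [[0,0,0.5],[0.0185,0,0]]
    - [[0,0,0.4],[0,0,0]]
    - [[0,0,0.2],[0,0,0]]
    - [[0,0,0],[0,0,0]]

```text
time_s: 17.6
tool_pos: [0.5672, 0.0276, 0.1951]
tool_rot: [89.5, 89.9, 180.0]
force: [0.4, 0.3, -4.6]
grip_width: 0.0066
```

Run:
```python
from h import *
plan([.5514,.076,.195],90.4)
c=save("wrist","w12.png"); o=env.get_obs(); print(o["force"],o["grip_width"],o["wrist_torque"])
```

```text
at [0.5672 0.0276 0.1951] tool-shift units NOW-frame [0.002 0.384 1.215] in FINAL frame [0.002 0.386 1.214] turn units [ 0.001   0.     -0.0005]
[-0.04172503 -0.56952221 -6.24216179] 0.006265767777975082 [-0.17557712  0.01023269  0.01418171]
```

View pics/w12.png

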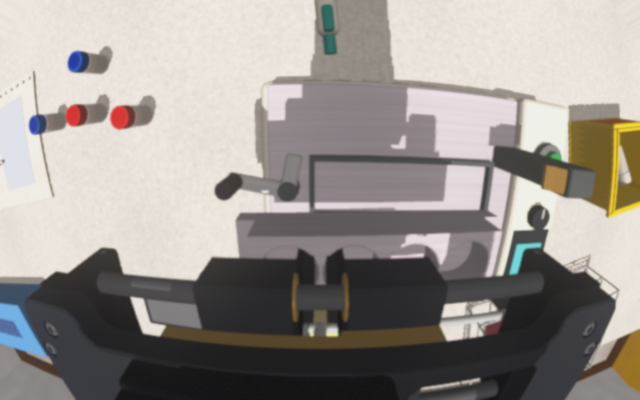

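>>> drive_tool:
  increments:
    - [[0,0.2,0.5],[0,0,0]]
    - [[0,0.19,0.5],[0,0,0]]
    - [[0.4,0,0.21],[0,0,0]]
    - [[0.5,0,0],[0,0,0]]
    - [[0.5,0,0],[0,0,0]]
    - [[0.3,0,0],[0,0,0]]
    - [[0,0,0],[0,0,0]]

```text
time_s: 18.35
tool_pos: [0.5502, 0.0731, 0.1259]
tool_rot: [114.1, 89.8, -155.6]
force: [-0.4, 0.3, -4.8]
grip_width: 0.0061
```

Run:
```python
from mill import *
plan([.5514,.076,.11],90.4)
c=save("wrist","w13.png"); np.savez("w13.npz",**c); o=env.get_obs(); print(o["force"],o["grip_width"],o["wrist_torque"])
overlay(c,[.5812,.110,.006],"ov13.png",(200,120,540,330),2.3,True)
save("side","s13.png",(240,130,400,280),4)
```

```text
at [0.5502 0.0731 0.1259] tool-shift units NOW-frame [ 0.396 -0.031  0.073] in FINAL frame [ 0.397 -0.029  0.073] turn units [-0.001  -0.0008 -0.0018]
[ 0.41317722  0.16770683 -5.11979284] 0.006167510340773965 [-0.2071625  -0.01212818 -0.03640048]
```

View pics/ov13.png

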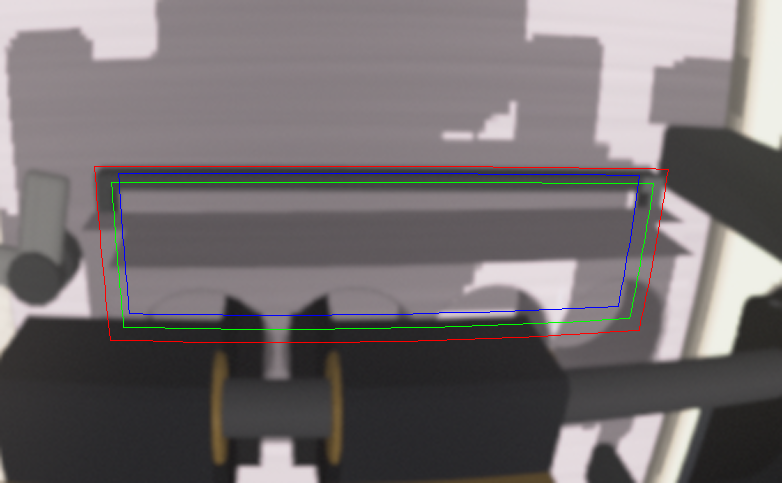

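View pics/s13.png

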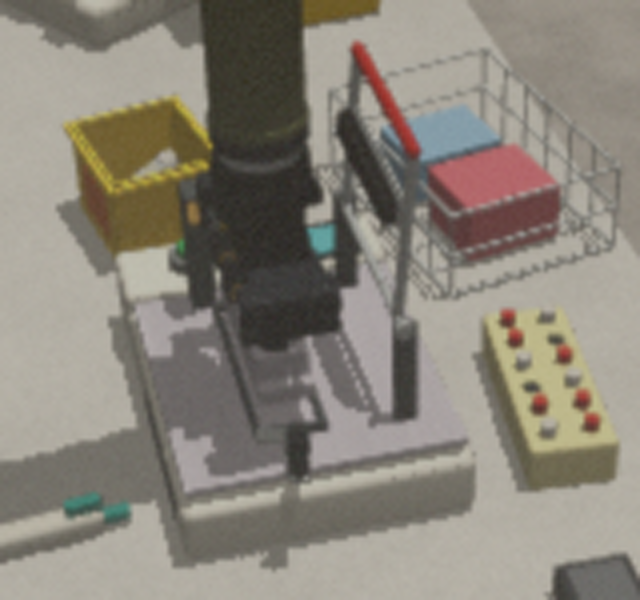

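```bash
cat >> mill.py <<'E'
def blockpts(b):  # b: x,y,zunder,yaw
    x,y,z,a=b; ca,sa=np.cos(a),np.sin(a)
    f=lambda px,py,pz: np.array([x+(ca*px-sa*py)/1e3,y+(sa*px+ca*py)/1e3,z+pz/1e3])
    L=[]
    for z0,hy in [(0,84),(14,84),(38,72),(14,72)]:
        k=[(-22,hy),(-22,-hy),(22,-hy),(22,hy)]
        L.append([f(*k[i],z0) for i in range(4)])
    return L
def ov2(c,m,b,fn,off,s,fish=True,rim=True):
    x0,y0,x1,y1=off
    f=cv2.resize(c["frame"][y0:y1,x0:x1],None,fx=s,fy=s,interpolation=cv2.INTER_CUBIC)[:,:,::-1].copy()
    items=[]
    if rim: items+=list(zip(rimpts(m),[(0,0,255),(0,255,0),(255,0,0)]))
    if b is not None: items+=list(zip(blockpts(b),[(255,255,0),(0,255,255),(255,0,255),(0,128,255)]))
    for pts,col in items:
        q=[(proj(c,pts[i]*(1-t)+pts[(i+1)%4]*t,fish)-[x0,y0]+.5)*s-.5 for i in range(4) for t in np.linspace(0,1,20)]
        cv2.polylines(f,[np.array(q).round().astype(int)],True,col,1)
    cv2.imwrite("pics/"+fn,f)
E
python3 - <<'E'
from mill import *
c=dict(np.load("w13.npz"))
p,r=T()
ov2(c,[.5812,.110,.006],None,"raw13.png",(225,170,525,280),2.6,rim=False)
b=[p[0],p[1]+.034,p[2]-.0195,0.006]
ov2(c,[.5812,.110,.006],b,"ov13b.png",(225,170,525,280),2.6,rim=False)
E
```

```text
(no output)
```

View pics/raw13.png

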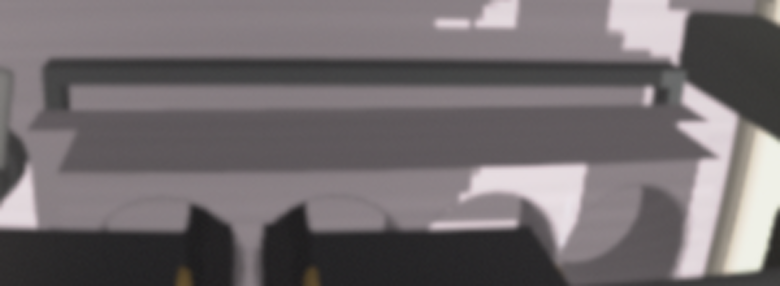

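View pics/ov13b.png

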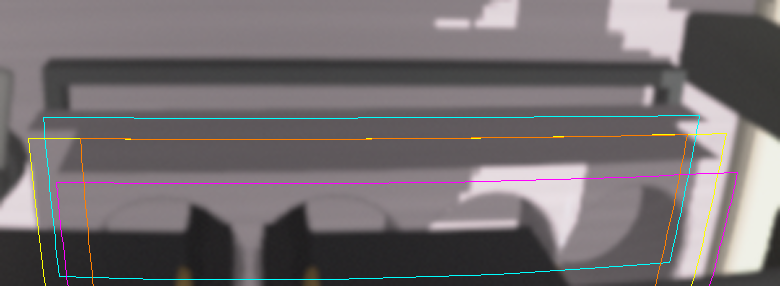

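Run:
```python
from mill import *
from scipy.optimize import least_squares
c=dict(np.load("w13.npz")); p,r=T()
pts=np.array([(-22,-72,38),(-22,72,38),(-22,-84,14),(-22,84,14),(-22,-84,0),(-22,-72,14),(-22,72,14)])/1e3
ob=np.array([(60,170),(718,157),(30,128),(706,120),(42,110),(77,128),(676,122)])/2.6+[225,170]
def f(v): 
    R=Ro.from_rotvec(v[3:]); X=R.apply(pts)+v[:3]
    return np.concatenate([(np.array([proj(c,x,True) for x in X])-ob).ravel(), v[3:]*[0,0,0]])
s=least_squares(f,[p[0],p[1]+.034,p[2]-.02,0,0,0])
print("block",s.x[:3].round(4),np.degrees(s.x[3:]).round(2),s.fun.round(1)); print("tool",p)
rr=np.array([(45,63),(683,70)])/2.6+[225,170]
for q in rr: print("rim corner",at_z(c,*q,.085,True))
for q in np.array([(45,63),(683,62)])/2.6+[225,170]: print(at_z(c,*q,.085,True))
```

```text
block [0.5515 0.107  0.1031] [-1.15  0.04  0.35] [-0.4 -0.   0.7 -0.  -0.5  0.2  1.1  0.2  0.  -0.4  1.1  0.2 -2.  -0.2
 -0.   0.   0. ]
tool [0.55206075 0.07398015 0.12825581]
rim corner [0.523879   0.01922723 0.085     ]
rim corner [0.52422402 0.19954784 0.085     ]
[0.523879   0.01922723 0.085     ]
[0.5218219  0.19913036 0.085     ]
```

>>> drive_tool:
  increments:
    - [[0,-0.01,0.06],[0,-0.0096,0]]
    - [[0.2,0,0],[0,0,0]]
    - [[0.15,0,0],[0,0,0]]
    - [[0,0,0],[0,0,0]]
    - [[0,0,0],[0,0,0]]

```text
time_s: 18.95
tool_pos: [0.5517, 0.0775, 0.1134]
tool_rot: [1.8, 88.9, 92.2]
force: [0.8, 0.9, -4.8]
grip_width: 0.0062
```

Run:
```python
from mill import *
c=save("wrist","w14.png"); np.savez("w14.npz",**c)
o=env.get_obs(); print(o["tool_pos"],o["force"],o["wrist_torque"])
ov2(c,[.5812,.110,.006],None,"raw14.png",(225,170,525,280),2.6,rim=False)
```

```text
[0.55195465 0.07752869 0.11373246] [ 0.29617242  0.35486823 -5.57770716] [-0.16328328  0.01272073 -0.0185343 ]
```

View pics/raw14.png

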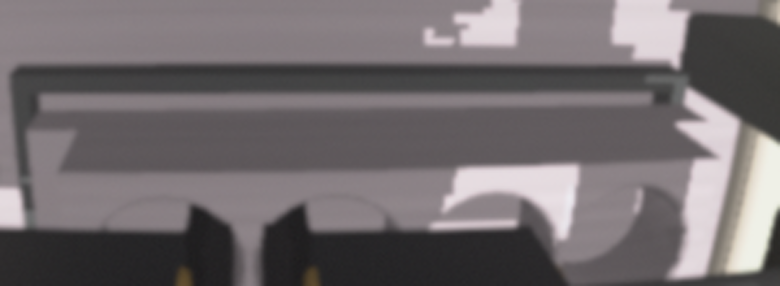

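Run:
```python
from mill import *
from scipy.optimize import least_squares
c=dict(np.load("w14.npz")); p,r=T()
pts=np.array([(-22,-72,38),(-22,72,38),(-22,-84,14),(-22,84,14),(-22,-72,14),(-22,72,14)])/1e3
ob=np.array([(60,170),(718,157),(28,127),(706,121),(77,128),(676,123)])/2.6+[225,170]
def f(v): 
    X=Ro.from_rotvec(v[3:]).apply(pts)+v[:3]
    return (np.array([proj(c,x,True) for x in X])-ob).ravel()
s=least_squares(f,[p[0],p[1]+.034,p[2]-.02,0,0,0])
print("block",s.x[:3].round(4),np.degrees(s.x[3:]).round(2))
for q in [(14,68),(685,66),(38,93),(655,90)]: print(q,at_z(c,*(np.array(q)/2.6+[225,170]),.085,True).round(4))
```

```text
block [0.5527 0.1117 0.0918] [-0.45  0.11  0.12]
(14, 68) [0.523  0.0196 0.085 ]
(685, 66) [0.5216 0.1988 0.085 ]
(38, 93) [0.5295 0.0254 0.085 ]
(655, 90) [0.5285 0.1899 0.085 ]
```

>>> drive_tool:
  increments:
    - [[0,0.02,-0.03],[0.0025,0,0]]
    - [[0.1,0,0],[0,0,0]]
    - [[0.1,0,0],[0,0,0]]
    - [[0.05,0,0],[0,0,0]]
    - [[0,0,0],[0,0,0]]

```text
time_s: 19.5
tool_pos: [0.5507, 0.0764, 0.1031]
tool_rot: [3.3, 88.9, 93.4]
force: [-0.5, 0.3, -5.3]
grip_width: 0.0064
```

Run:
```python
from mill import *
c=save("wrist","w15.png"); np.savez("w15.npz",**c)
o=env.get_obs(); print(o["tool_pos"],o["force"],o["wrist_torque"])
ov2(c,[.5812,.110,.006],None,"raw15.png",(205,170,525,280),2.4,rim=False)
```

```text
[0.55098213 0.0764693  0.10344685] [-0.1848916  -0.14587767 -5.63014743] [-0.16682647  0.02633268 -0.04049883]
```

View pics/raw15.png

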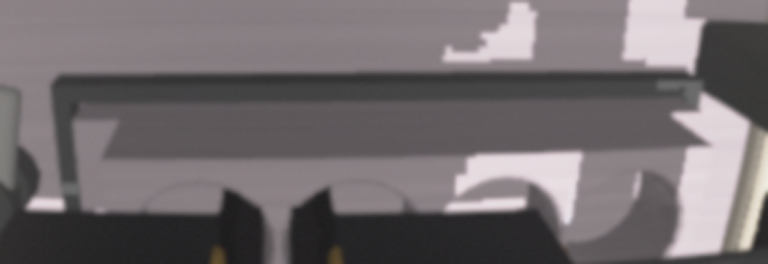

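It has entered the rim (no contact force). Lowering the last few mm.

>>> drive_tool:
  increments:
    - [[0.05,0,0],[0,0,0]]
    - [[0.04,0,0],[0,0,0]]
    - [[0,0,0],[0,0,0]]

```text
time_s: 19.85
tool_pos: [0.551, 0.0765, 0.0999]
tool_rot: [1.3, 88.8, 91.4]
force: [0.4, 0.0, -5.1]
grip_width: 0.0061
```

>>> drive_tool:
  increments:
    - [[0.04,0,0],[0,0,0]]
    - [[0.0,0,0],[0,0,0]]
    - [[0,0,0],[0,0,0]]

```text
time_s: 20.15
tool_pos: [0.5512, 0.0766, 0.0986]
tool_rot: [0.2, 88.8, 90.3]
force: [0.5, -0.3, -5.2]
grip_width: 0.0061
```

>>> drive_tool:
  increments:
    - [[0.04,0,0],[0,0,0]]
    - [[0.0,0,0],[0,0,0]]
    - [[0,0,0],[0,0,0]]

```text
time_s: 20.45
tool_pos: [0.5511, 0.0766, 0.0969]
tool_rot: [0.5, 88.8, 90.5]
force: [-0.1, 0.0, -4.5]
grip_width: 0.006
```

>>> drive_tool:
  increments:
    - [[0.04,0,0],[0,0,0]]
    - [[0.0,0,0],[0,0,0]]
    - [[0,0,0],[0,0,0]]

```text
time_s: 20.75
tool_pos: [0.5513, 0.0766, 0.0954]
tool_rot: [-0.7, 88.8, 89.4]
force: [-0.6, -0.1, -4.0]
grip_width: 0.0062
```

>>> drive_tool:
  increments:
    - [[0.03,0,0],[0,0,0]]
    - [[0.0,0,0],[0,0,0]]
    - [[0,0,0],[0,0,0]]

```text
time_s: 21.05
tool_pos: [0.5513, 0.0767, 0.0953]
tool_rot: [-0.3, 88.8, 89.8]
force: [-4.2, -0.9, 5.8]
grip_width: 0.0062
```

Run:
```python
from mill import *
c=save("wrist","w16.png"); np.savez("w16.npz",**c)
o=env.get_obs(); print(o["tool_pos"],o["force"],o["wrist_torque"])
ov2(c,[.5812,.110,.006],None,"raw16.png",(205,170,525,280),2.4,rim=False)
```

```text
[0.55128101 0.07666733 0.09526048] [-3.2015031  -0.63951432  5.34336014] [-0.34231279  0.91692382 -0.02838169]
```

View pics/raw16.png

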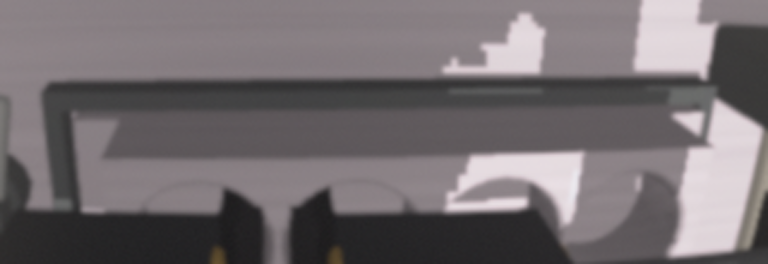

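Contact at the expected floor height. Releasing and lifting.

>>> drive_tool:
  increments:
    - [[0,0,0],[0,0,0]]
    - [[0,0,0],[0,0,0]]
    - [[0,0,0],[0,0,0]]
    - [[-0.2,0,0],[0,0,0]]
    - [[-0.4,0,0],[0,0,0]]
    - [[-0.8,0,0],[0,0,0]]
    - [[-1,0,0],[0,0.0096,0]]
    - [[-1,0,0],[0,0,0]]
    - [[0,0,0],[0,0,0]]
  hand: -0.56
  squeeze: 15

```text
time_s: 22.0
tool_pos: [0.5547, 0.0752, 0.2369]
tool_rot: [-73.2, 89.3, 16.9]
force: [1.1, -0.6, 0.2]
grip_width: 0.0192
```

Run:
```python
from mill import *
c=save("wrist","w17.png",(170,90,490,270),2.4); np.savez("w17.npz",**c)
plan([.53,-.09,.20],90)
save("side","s17.png",(240,130,400,280),4)
```

```text
at [0.5533 0.075  0.2339] tool-shift units NOW-frame [ 0.834  0.593 -4.126] in FINAL frame [ 0.847  0.582 -4.125] turn units [0.0007 0.001  0.0032]
```

View pics/w17.png

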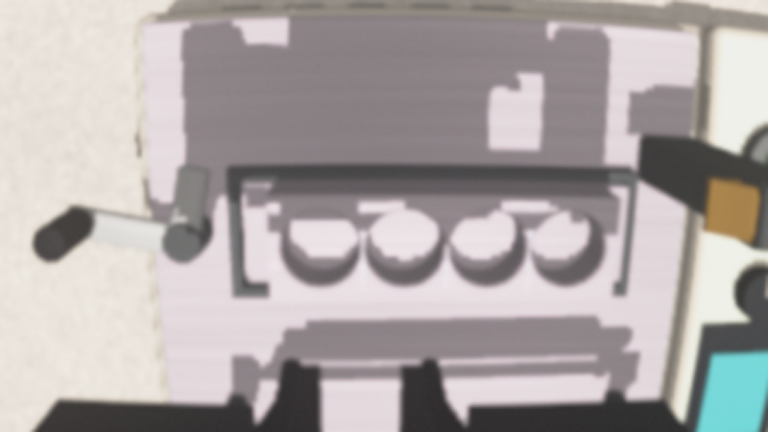

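View pics/s17.png

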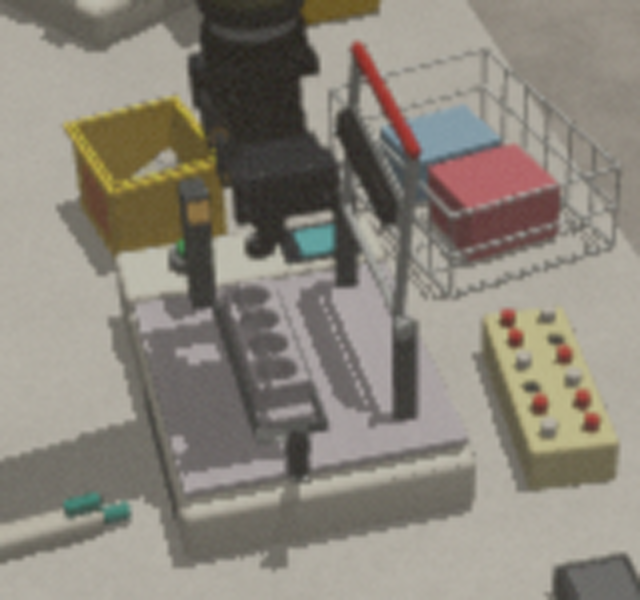

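Run:
```python
from mill import *
c=dict(np.load("w17.npz"))
g=lambda u,v,z:at_z(c,170+u/2.4,90+v/2.4,z,True)
W=[g(u,v,.113) for u,v in [(321,245),(404,245),(487,244),(568,246)]]
print(np.round(W,4),np.mean(W,0)); d=W[3]-W[0]; print(np.degrees(np.arctan2(d[1],d[0])),np.linalg.norm(d)/3)
print("knob",g(50,243,.1325),"knob bottom",g(80,222,.0965),"pivot",g(184,244,.1))
print("rim",g(228,168,.085),g(638,168,.085),g(235,296,.085))
```

```text
[[0.5508 0.0604 0.113 ]
 [0.5507 0.0934 0.113 ]
 [0.5502 0.1269 0.113 ]
 [0.5507 0.1609 0.113 ]] [0.55061052 0.11040966 0.113     ]
90.02211145572514 0.033518530984545145
knob [ 0.54386451 -0.04570782  0.1325    ] knob bottom [ 0.54455075 -0.04629312  0.0965    ] pivot [0.55389775 0.00152425 0.1       ]
rim [0.52427696 0.01930931 0.085     ] [0.5221518  0.19995589 0.085     ] [0.582572   0.01979468 0.085     ]
```

>>> drive_tool:
  increments:
    - [[0,0.05,-0.8],[0,0,0.003]]
    - [[0,0.08,-1],[0,0,0]]
    - [[0,0.1,-0.8],[0,0,0]]
    - [[0.3,0,-0.4],[0,0,0]]
    - [[0.5,0,0],[0,0,0]]
    - [[0.6,0,0],[0,0,0]]
    - [[0,0,0],[0,0,0]]
  hand: 0

```text
time_s: 22.8
tool_pos: [0.5384, -0.0453, 0.1698]
tool_rot: [92.5, 89.1, -177.5]
force: [-0.7, 0.2, -0.1]
grip_width: 0.0437
```

Run:
```python
from mill import *
c=save("wrist","w18.png",(200,150,460,330),3); np.savez("w18.npz",**c)
plan([.544,-.046,.104],90)
```

```text
at [ 0.5398 -0.0453  0.1718] tool-shift units NOW-frame [ 1.694 -0.126 -0.018] in FINAL frame [ 1.695 -0.106 -0.019] turn units [ 0.0006 -0.0003 -0.0056]
```

View pics/w18.png

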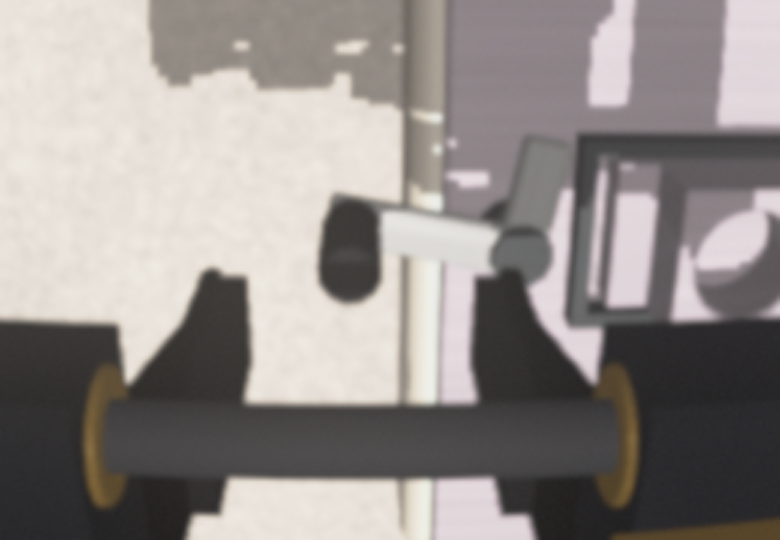

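Run:
```python
from mill import *
c=dict(np.load("w18.npz"))
k=at_z(c,200+349/3,150+272/3,.1325,True); print(k)
print(at_z(c,200+521/3,150+256/3,.115,True))
plan([k[0],k[1],.104],90)
```

```text
[ 0.54410935 -0.04771398  0.1325    ]
[ 0.54744942 -0.00404005  0.115     ]
at [ 0.5398 -0.0453  0.1718] tool-shift units NOW-frame [ 1.694 -0.129 -0.061] in FINAL frame [ 1.695 -0.109 -0.061] turn units [ 0.0006 -0.0003 -0.0056]
```

>>> drive_tool:
  increments:
    - [[0.4,-0.12,-0.05],[0,0,-0.0056]]
    - [[0.5,0,0],[0,0,0]]
    - [[0.5,0,0],[0,0,0]]
    - [[0.3,0,0],[0,0,0]]
    - [[0,0,0],[0,0,0]]
  hand: -0.22

```text
time_s: 23.35
tool_pos: [0.5458, -0.0471, 0.1051]
tool_rot: [-96.0, 89.8, -5.9]
force: [-0.0, -0.4, 0.6]
grip_width: 0.034
```

>>> drive_tool:
  increments:
    - [[0,0,0],[0,0,0]]
    - [[0,0,0],[0,0,0]]
    - [[0,0,0],[0,0,0]]
    - [[0,0,0],[0,0,0]]
    - [[0,0,0],[0,0,0]]
  hand: -1
  squeeze: 15

```text
time_s: 23.85
tool_pos: [0.5475, -0.048, 0.1071]
tool_rot: [-93.1, 89.6, -3.1]
force: [-0.1, -1.6, 4.4]
grip_width: 0.0156
```

>>> drive_tool:
  increments:
    - [[0,0.233,0.06],[0,0,0]]
    - [[0,0.216,0.103],[0,0,0]]
    - [[0,0.19,0.145],[0,0,0]]
    - [[0,0.158,0.18],[0,0,0]]
    - [[0,0.12,0.21],[0,0,0]]
    - [[0,0.075,0.227],[0,0,0]]
    - [[0,0.03,0.263],[0,0,0]]
    - [[0,0,0],[0,0,0]]
    - [[0,0,0],[0,0,0]]

```text
time_s: 24.75
tool_pos: [0.5035, -0.001, 0.1059]
tool_rot: [-137.6, 89.9, -47.6]
force: [-5.6, -2.8, 7.0]
grip_width: 0.0154
```

Run:
```python
from mill import *
c=save("wrist","w19.png",(200,120,500,330),2.6); np.savez("w19.npz",**c)
o=env.get_obs(); print(o["tool_pos"],o["force"],o["grip_width"])
```

```text
[ 0.50354964 -0.00099025  0.10595353] [-5.58821889 -2.38475639  5.7291741 ] 0.015673894491562965
```

View pics/w19.png

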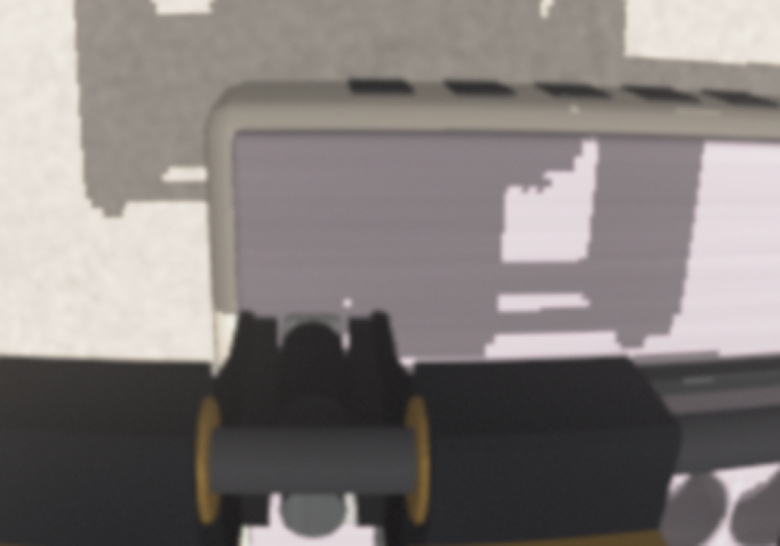

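>>> drive_tool:
  increments:
    - [[0,0,0.05],[0,0,0]]
    - [[0,0,0.05],[0,0,0]]
    - [[0,0,0],[0,0,0]]

```text
time_s: 25.1
tool_pos: [0.5035, -0.0009, 0.1059]
tool_rot: [-171.9, 89.7, -82.0]
force: [-5.3, -11.2, 7.6]
grip_width: 0.0158
```

>>> drive_tool:
  increments:
    - [[0,0,0],[0,0,0]]
    - [[0,0,0],[0,0,0]]
    - [[-0.3,0,0],[0,0,0]]
    - [[-0.6,0,0],[0,0,0]]
    - [[-1,0,0],[0,0,0]]
    - [[-1,0,0],[0,0,0]]
    - [[0,0,0],[0,0,0]]
  hand: -0.22

```text
time_s: 25.8
tool_pos: [0.5087, 0.0052, 0.2286]
tool_rot: [-79.1, 89.0, 11.0]
force: [-0.4, -0.0, -0.1]
grip_width: 0.0342
```

Run:
```python
from mill import *
c=save("wrist","w20.png",(200,90,500,300),2.6); np.savez("w20.npz",**c)
o=env.get_obs(); print(o["tool_pos"],o["force"],o["grip_width"])
plan([.4785,-.195,.2],90)
```

```text
[0.50720066 0.00516756 0.22569829] [-0.77517681  0.36117874 -0.39790125] 0.034258252014109175
at [0.5072 0.0052 0.2257] tool-shift units NOW-frame [ 0.622  0.738 -5.004] in FINAL frame [ 0.642  0.718 -5.004] turn units [0.0012 0.0011 0.0058]
```

View pics/w20.png

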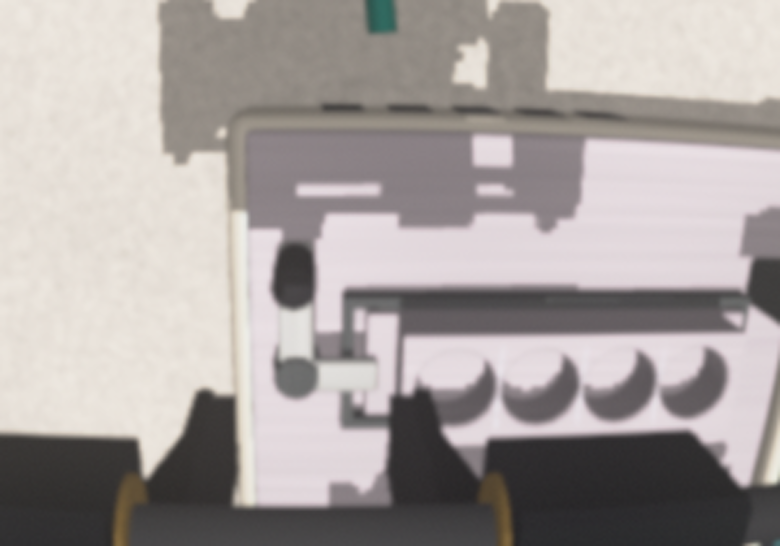

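The lever is at its stop: knob at crop (295,280) straight in front of the pivot (296,378), foot over the ledge. On to the first red vial.

>>> drive_tool:
  increments:
    - [[0,0.07,-0.5],[0,0,0.0058]]
    - [[0,0.1,-1],[0,0,0]]
    - [[0,0.1,-1],[0,0,0]]
    - [[0,0.2,-1],[0,0,0]]
    - [[0.5,0.15,-1],[0,0,0]]
    - [[0.7,0.1,-0.4],[0,0,0]]
    - [[0.7,0,0],[0,0,0]]
    - [[0.5,0,0],[0,0,0]]
    - [[0,0,0],[0,0,0]]
  hand: 0.1

```text
time_s: 26.75
tool_pos: [0.4732, -0.1906, 0.1227]
tool_rot: [83.7, 89.2, 173.7]
force: [-0.4, 0.7, 0.4]
grip_width: 0.0475
```

```bash
cat > caps.py <<'E'
from mill import *
def caps(c,z=.058):
    hsv=cv2.cvtColor(c["frame"],cv2.COLOR_RGB2HSV)
    for nm,m in [("red",((hsv[...,0]<8)|(hsv[...,0]>172))&(hsv[...,1]>140)&(hsv[...,2]>60)),("blue",(hsv[...,0]>112)&(hsv[...,0]<128)&(hsv[...,1]>150)&(hsv[...,2]>50))]:
        m=m.astype(np.uint8)
        n,l,s,ce=cv2.connectedComponentsWithStats(m)
        for i in range(1,n):
            if s[i,4]>60 and s[i,2]<90: print(nm,s[i],ce[i].round(1),at_z(c,*ce[i],z,True).round(4))
E
python3 - <<'E'
from caps import *
c=save("wrist","w21.png"); np.savez("w21.npz",**c); caps(c)
plan([.479,-.1954,.034],90)
E
```

```text
red [205 199  31  29 690] [219.4 213. ] [ 0.4681 -0.2708  0.058 ]
red [299 211  32  32 816] [314.5 226.1] [ 0.4785 -0.1946  0.058 ]
blue [206 117  25  21 297] [216.9 124.6] [ 0.3981 -0.268   0.058 ]
blue [122 204  19  23 295] [131.2 215.4] [ 0.4712 -0.3577  0.058 ]
at [ 0.4747 -0.191   0.1246] tool-shift units NOW-frame [ 2.265 -0.132 -0.112] in FINAL frame [ 2.266 -0.109 -0.11 ] turn units [ 0.0008  0.0004 -0.005 ]
```

View pics/w21.png

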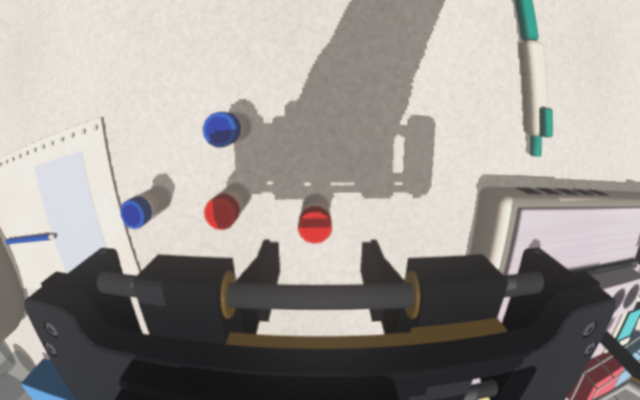

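Red vial at (314,226) and fingers at (265..375): aligned. Descend and grip.

>>> drive_tool:
  increments:
    - [[0.5,-0.11,-0.1],[0,0,-0.005]]
    - [[0.7,0,0],[0,0,0]]
    - [[0.6,0,0],[0,0,0]]
    - [[0.35,0,0],[0,0,0]]
    - [[0.11,0,0],[0,0,0]]
    - [[0,0,0],[0,0,0]]

```text
time_s: 27.4
tool_pos: [0.481, -0.1958, 0.0361]
tool_rot: [-91.0, 89.8, -0.9]
force: [-0.1, 0.5, 0.1]
grip_width: 0.0481
```

>>> drive_tool:
  increments:
    - [[0,0,0],[0,0,0]]
    - [[0,0,0],[0,0,0]]
    - [[0,0,0],[0,0,0]]
    - [[0,0,0],[0,0,0]]
    - [[0,0,0],[0,0,0]]
    - [[0,0,0],[0,0,0]]
  hand: -1
  squeeze: 20

```text
time_s: 28.0
tool_pos: [0.4811, -0.196, 0.0362]
tool_rot: [-89.8, 89.7, 0.3]
force: [-0.3, 0.1, 4.2]
grip_width: 0.0278
```

>>> drive_tool:
  increments:
    - [[-0.3,0,0],[0,0,0]]
    - [[-0.6,0,0],[0,0,0]]
    - [[-1,0,0],[0,0,0]]
    - [[-1,0,0],[0,0,0]]
    - [[-1,0,0],[0,0,0]]
    - [[-0.5,0,0],[0,0,0]]
    - [[0,0,0],[0,0,0]]

```text
time_s: 28.7
tool_pos: [0.4816, -0.1968, 0.2154]
tool_rot: [-93.1, 89.4, -3.0]
force: [0.4, -0.9, -1.1]
grip_width: 0.0275
```

Run:
```python
from caps import *
c=save("wrist","w22.png"); save("side","s22.png",(240,130,400,330),3)
plan([.5506,.0594,.215],90);print(env.get_obs()["grip_width"])
```

```text
at [ 0.4796 -0.1958  0.2117] tool-shift units NOW-frame [-0.074 -1.783  6.378] in FINAL frame [-0.083 -1.774  6.381] turn units [0.0006 0.0002 0.0019]
0.02770087620724801
```

View pics/w22.png

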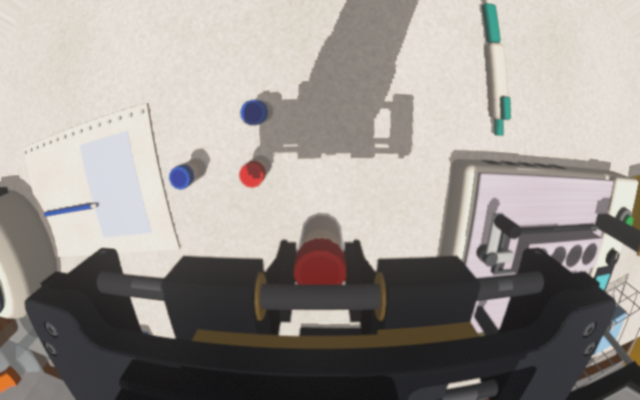

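View pics/s22.png

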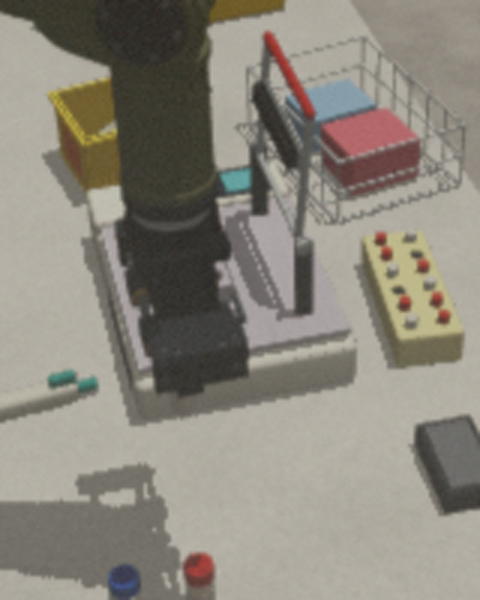

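>>> drive_tool:
  increments:
    - [[0,0,0.5],[0,0,0]]
    - [[0,-0.2,0.8],[0,0,0]]
    - [[0,-0.3,0.9],[0,0,0]]
    - [[0,-0.3,0.9],[0,0,0]]
    - [[0,-0.3,0.9],[0,0,0]]
    - [[0,-0.3,0.9],[0,0,0]]
    - [[0,-0.2,0.8],[0,0,0]]
    - [[0,-0.15,0.5],[0,0,0]]
    - [[0,0,0.2],[0,0,0]]
    - [[0,0,0],[0,0,0]]

```text
time_s: 29.8
tool_pos: [0.5489, 0.0603, 0.211]
tool_rot: [-121.8, 89.9, -31.6]
force: [-0.5, -1.3, -0.3]
grip_width: 0.0277
```

Run:
```python
from caps import *
c=save("wrist","w23.png"); np.savez("w23.npz",**c); save("side","s23.png",(240,130,400,280),4)
p,r=T(); print("cap",at_z(c,320,268,p[2]+.024,True)); caps(c,p[2]+.022)
plan([.5506,.0594,.16],90)
```

```text
cap [0.54238173 0.06035308 0.23565134]
red [ 59 124  14  18 208] [ 66.1 132.4] [ 0.4667 -0.0853  0.2337]
red [ 294  241   53   44 1760] [320.7 266. ] [0.5423 0.0607 0.2337]
blue [ 61  75   9  15 108] [64.7 81.9] [ 0.4373 -0.0842  0.2337]
blue [ 28 134   6  14  68] [ 30.5 140.5] [ 0.4676 -0.1235  0.2337]
at [0.5492 0.058  0.2117] tool-shift units NOW-frame [ 1.291 -0.032  0.037] in FINAL frame [ 1.291 -0.036  0.035] turn units [-0.0005 -0.0005  0.0014]
```

View pics/w23.png

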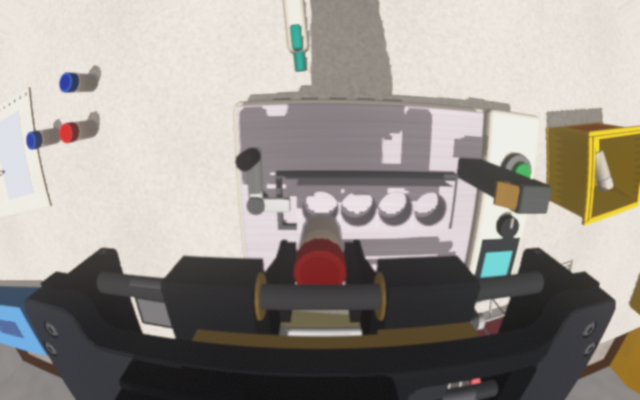

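View pics/s23.png

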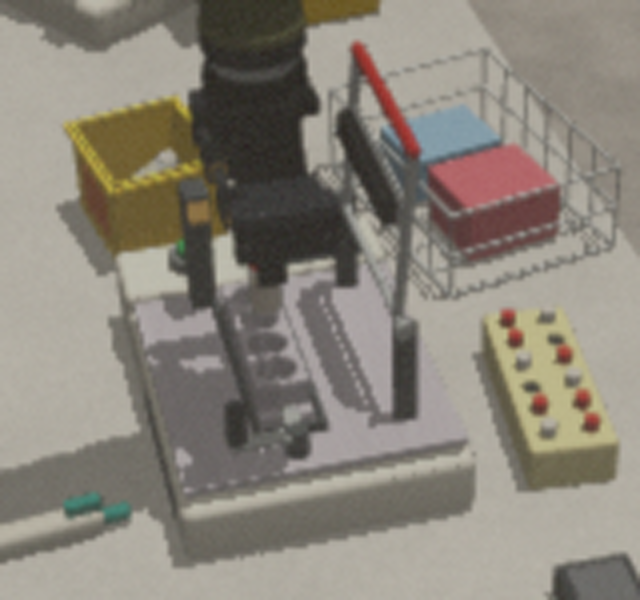

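Run:
```python
from caps import *
c=dict(np.load("w23.npz")); p,r=T()
f=c["frame"][190:300,260:400]; cv2.imwrite("pics/w23z.png",cv2.resize(f,None,fx=5,fy=5,interpolation=cv2.INTER_CUBIC)[:,:,::-1])
for dx in (-.004,-.002,0,.002):
    # expected pixel of cap front-bottom edge and glass-bottom front edge if vial axis at p+dx
    print(dx,[proj(c,[p[0]+dx-.014,p[1],p[2]+h],True).round(1) for h in (-.036,.007,.024)])
W=[at_z(c,u,v,.113,True).round(4) for u,v in [(321,206),(358,207),(394,207),(430,206)]]; print(W)
```

```text
-0.004 [array([316.5, 209. ]), array([315.7, 234.3]), array([315.2, 248. ])]
-0.002 [array([316.5, 211.8]), array([315.7, 237.7]), array([315.2, 251.7])]
0 [array([316.5, 214.6]), array([315.7, 241.1]), array([315.3, 255.3])]
0.002 [array([316.5, 217.4]), array([315.7, 244.4]), array([315.3, 258.9])]
[array([0.5494, 0.0613, 0.113 ]), array([0.5502, 0.094 , 0.113 ]), array([0.5501, 0.1268, 0.113 ]), array([0.5491, 0.1614, 0.113 ])]
```

View pics/w23z.png

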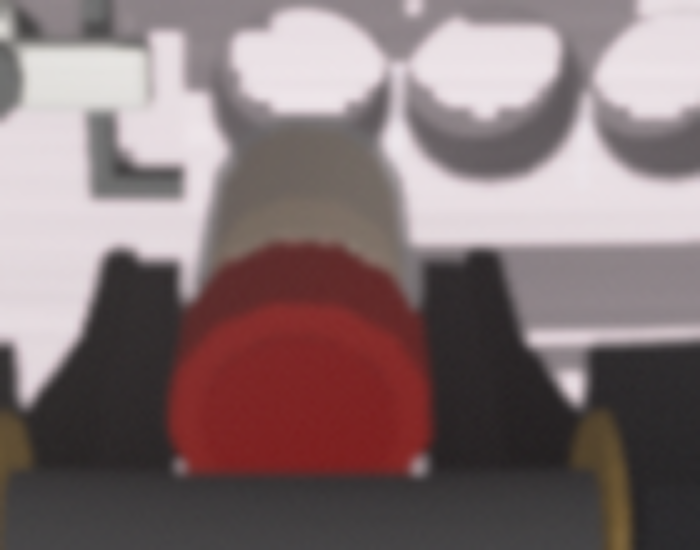

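>>> drive_tool:
  increments:
    - [[0.3,-0.065,-0.01],[0,0,0]]
    - [[0.5,0,0],[0,0,0]]
    - [[0.4,0,0],[0,0,0]]
    - [[0.17,0,0],[0,0,0]]
    - [[0,0,0],[0,0,0]]

```text
time_s: 30.4
tool_pos: [0.5515, 0.0586, 0.1558]
tool_rot: [-118.2, 89.9, -28.2]
force: [-0.2, 0.2, -0.4]
grip_width: 0.0275
```

Run:
```python
from caps import *
c=env.read_camera("wrist"); np.savez("w24.npz",**c); p,r=T()
f=c["frame"][170:300,250:400]; cv2.imwrite("pics/w24z.png",cv2.resize(f,None,fx=5,fy=5,interpolation=cv2.INTER_CUBIC)[:,:,::-1])
for dx in (-.004,-.002,0,.002):
    print(dx,[proj(c,[p[0]+dx-.014,p[1],p[2]+h],True).round(1) for h in (-.036,.007,.024)])
plan([.552,.0598,.125],90)
```

```text
-0.004 [array([320.3, 209.8]), array([320.4, 235.3]), array([320.4, 249.1])]
-0.002 [array([320.3, 212.6]), array([320.3, 238.7]), array([320.4, 252.8])]
0 [array([320.3, 215.4]), array([320.3, 242.1]), array([320.4, 256.4])]
0.002 [array([320.3, 218.2]), array([320.3, 245.4]), array([320.4, 259.9])]
at [0.5522 0.0589 0.1568] tool-shift units NOW-frame [0.796 0.007 0.022] in FINAL frame [0.796 0.005 0.021] turn units [ 0.0001 -0.0002  0.0015]
```

View pics/w24z.png

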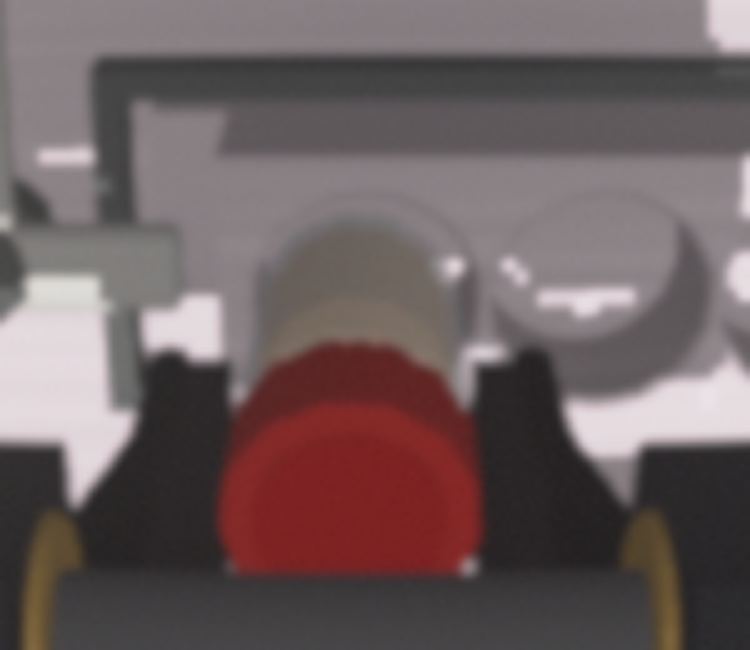

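>>> drive_tool:
  increments:
    - [[0,-0.02,0.027],[0,0,0]]
    - [[0.15,0,0],[0,0,0]]
    - [[0.15,0,0],[0,0,0]]
    - [[0,0,0],[0,0,0]]

```text
time_s: 30.85
tool_pos: [0.5528, 0.0606, 0.1443]
tool_rot: [-105.0, 89.8, -14.9]
force: [0.2, -0.1, -1.5]
grip_width: 0.0277
```

Run:
```python
from caps import *
c=env.read_camera("wrist"); p,r=T()
f=c["frame"][170:300,250:400]; cv2.imwrite("pics/w25z.png",cv2.resize(f,None,fx=5,fy=5,interpolation=cv2.INTER_CUBIC)[:,:,::-1])
print(p,env.get_obs()["force"])
```

```text
[0.55289232 0.06056031 0.14459603] [-0.53598753 -0.90338649  0.01577079]
```

View pics/w25z.png

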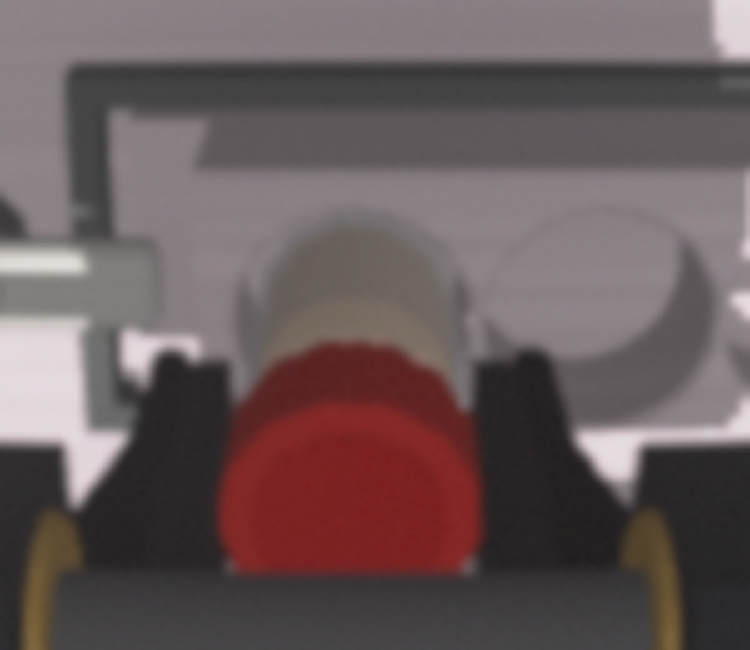

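Vial is entering well 1 without force. Continue.

>>> drive_tool:
  increments:
    - [[0.15,0,0],[0,0,0]]
    - [[0.15,0,0],[0,0,0]]
    - [[0.1,0,0],[0,0,0]]
    - [[0.05,0,0],[0,0,0]]
    - [[0,0,0],[0,0,0]]

```text
time_s: 31.4
tool_pos: [0.553, 0.0606, 0.1266]
tool_rot: [-99.1, 89.8, -9.0]
force: [0.4, -2.1, -0.6]
grip_width: 0.0274
```

>>> drive_tool:
  increments:
    - [[0.05,0,0],[0,0,0]]
    - [[0,0,0],[0,0,0]]

```text
time_s: 31.6
tool_pos: [0.5535, 0.0608, 0.1253]
tool_rot: [-90.2, 89.8, -0.1]
force: [1.9, -1.4, 0.0]
grip_width: 0.0272
```

>>> drive_tool:
  increments:
    - [[0.03,0,0],[0,0,0]]
    - [[0,0,0],[0,0,0]]
    - [[0,0,0],[0,0,0]]

```text
time_s: 31.9
tool_pos: [0.5538, 0.061, 0.125]
tool_rot: [-83.1, 89.7, 6.9]
force: [-0.8, -1.2, 5.5]
grip_width: 0.0273
```

>>> drive_tool:
  increments:
    - [[0,0,0],[0,0,0]]
    - [[0,0,0],[0,0,0]]
    - [[0,0,0],[0,0,0]]
    - [[-0.3,0,0],[0,0,0]]
    - [[-0.6,0,0],[0,0,0]]
    - [[-1,0,0],[0,0,0]]
    - [[-0.8,0,0],[0,0,0]]
    - [[0,0,0],[0,0,0]]
  hand: 0

```text
time_s: 32.7
tool_pos: [0.5558, 0.0612, 0.238]
tool_rot: [-77.8, 89.2, 12.3]
force: [0.9, -0.1, -0.3]
grip_width: 0.0433
```

Run:
```python
from caps import *
c=save("wrist","w26.png"); np.savez("w26.npz",**c); save("side","s26.png",(240,130,400,280),4)
caps(c,.149)
plan([.4685,-.271,.12],90)
```

```text
red [ 71 116  13  17 191] [ 77.2 124.1] [ 0.4689 -0.1803  0.149 ]
red [306 187  29  29 697] [319.7 200.7] [0.5496 0.0614 0.149 ]
blue [ 72  69   9  15 105] [75.8 76.1] [ 0.4202 -0.179   0.149 ]
blue [ 38 126   7  14  73] [ 41.  132.3] [ 0.4701 -0.244   0.149 ]
at [0.5533 0.0611 0.2332] tool-shift units NOW-frame [ 2.809  2.148 -8.301] in FINAL frame [ 2.83   2.12  -8.301] turn units [0.0007 0.0005 0.0027]
```

View pics/w26.png

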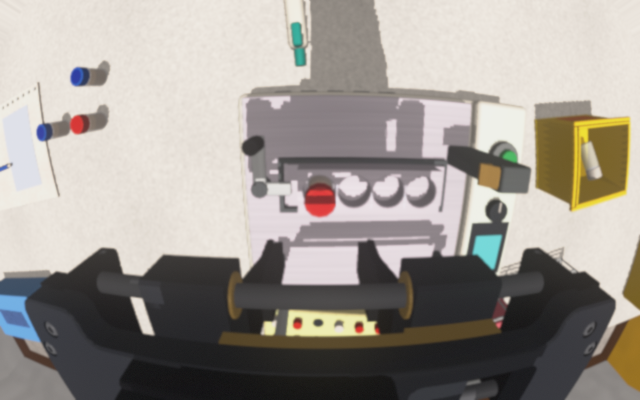

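View pics/s26.png

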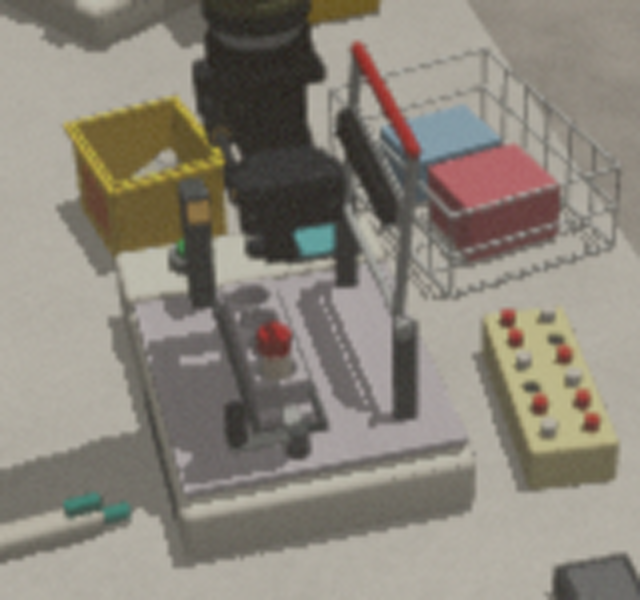

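Red vial 1 stands home in well 1 (cap at (320,200)). Fetching the second.

>>> drive_tool:
  increments:
    - [[0,0.1,-0.6],[0,0,0.0027]]
    - [[0,0.2,-0.95],[0,0,0]]
    - [[0,0.25,-0.95],[0,0,0]]
    - [[0,0.25,-0.95],[0,0,0]]
    - [[0,0.3,-0.95],[0,0,0]]
    - [[0.3,0.3,-0.95],[0,0,0]]
    - [[0.3,0.3,-0.95],[0,0,0]]
    - [[0.5,0.2,-0.9],[0,0,0]]
    - [[0.6,0.2,-0.7],[0,0,0]]
    - [[0.5,0,-0.3],[0,0,0]]
  hand: 0.1

```text
time_s: 33.8
tool_pos: [0.4661, -0.2702, 0.1421]
tool_rot: [92.6, 89.7, -177.6]
force: [0.3, -0.3, -0.3]
grip_width: 0.048
```

>>> drive_tool:
  increments:
    - [[0.3,0,0],[0,0,0]]
    - [[0,0,0],[0,0,0]]

```text
time_s: 34.0
tool_pos: [0.4675, -0.2657, 0.1296]
tool_rot: [74.9, 89.6, 165.0]
force: [0.4, 0.5, 0.2]
grip_width: 0.0484
```

Run:
```python
from caps import *
c=save("wrist","w27.png"); caps(c)
plan([.4685,-.271,.0345],90)
```

```text
red [298 202  31  31 779] [313.2 216.8] [ 0.4679 -0.2707  0.058 ]
red [620 301  20  28 365] [630.  313.9] [0.6447 0.244  0.058 ]
blue [199 208  23  23 388] [209.1 219.2] [ 0.4707 -0.3581  0.058 ]
at [ 0.4688 -0.2656  0.131 ] tool-shift units NOW-frame [ 2.413 -0.004 -0.138] in FINAL frame [ 2.413  0.006 -0.135] turn units [ 0.0013  0.0006 -0.0022]
```

View pics/w27.png

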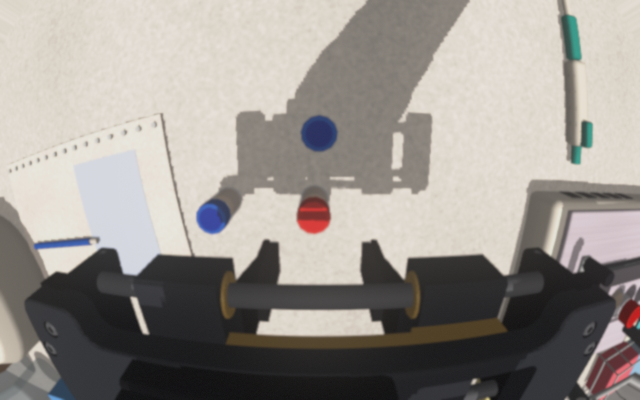

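Red at (314,217), blues well clear. Down and grip.

>>> drive_tool:
  increments:
    - [[0.5,0,-0.13],[0,0,-0.0022]]
    - [[0.7,0,0],[0,0,0]]
    - [[0.6,0,0],[0,0,0]]
    - [[0.4,0,0],[0,0,0]]
    - [[0.21,0,0],[0,0,0]]
    - [[0,0,0],[0,0,0]]

```text
time_s: 34.65
tool_pos: [0.4694, -0.2717, 0.0353]
tool_rot: [-73.7, 89.9, 16.4]
force: [-0.2, 0.8, 0.6]
grip_width: 0.0477
```

>>> drive_tool:
  increments:
    - [[0,0,0],[0,0,0]]
    - [[0,0,0],[0,0,0]]
    - [[0,0,0],[0,0,0]]
    - [[0,0,0],[0,0,0]]
    - [[0,0,0],[0,0,0]]
    - [[0,0,0],[0,0,0]]
  hand: -1
  squeeze: 20

```text
time_s: 35.25
tool_pos: [0.4699, -0.2726, 0.0363]
tool_rot: [-92.4, 89.8, -2.3]
force: [0.1, 0.0, 5.3]
grip_width: 0.0275
```

>>> drive_tool:
  increments:
    - [[-0.3,0,0],[0,0,0]]
    - [[-0.6,0,0],[0,0,0]]
    - [[-1,0,0],[0,0,0]]
    - [[-1,0,0],[0,0,0]]
    - [[-1,0,0],[0,0,0]]
    - [[-0.6,0,0],[0,0,0]]
    - [[0,0,0],[0,0,0]]

```text
time_s: 35.95
tool_pos: [0.4705, -0.2738, 0.2199]
tool_rot: [-100.3, 89.4, -10.2]
force: [0.9, 0.7, -1.6]
grip_width: 0.0276
```

Run:
```python
from caps import *
c=save("wrist","w28.png")
plan([.553,.1284,.215],70);print(env.get_obs()["grip_width"])
```

```text
at [ 0.4694 -0.273   0.2175] tool-shift units NOW-frame [ 0.071 -2.1   10.032] in FINAL frame [ 0.063  1.469 10.144] turn units [0.1672 0.0003 0.0029]
0.027534776491352244
```

View pics/w28.png

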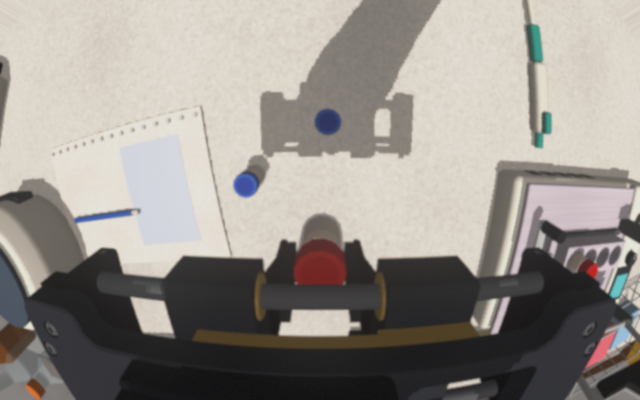

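>>> drive_tool:
  increments:
    - [[0,0,0.6],[0,0,0]]
    - [[0,-0.2,0.9],[0,0,0]]
    - [[0,-0.2,1],[0,0,0]]
    - [[0,-0.25,1],[0,0,0]]
    - [[0,-0.3,1],[0,0,0]]
    - [[0,-0.3,1],[0,0,0]]
    - [[0,-0.25,1],[0,0,0]]
    - [[0,-0.25,1],[0,0,0]]
    - [[0,-0.2,1],[0,0,0]]
    - [[0,-0.1,0.8],[0,0,0]]

```text
time_s: 37.0
tool_pos: [0.5493, 0.1023, 0.2138]
tool_rot: [141.9, 89.9, -127.9]
force: [0.5, -0.3, 0.4]
grip_width: 0.0276
```

>>> drive_tool:
  increments:
    - [[0,0,0.4],[0.0418,0,0]]
    - [[0,0,0],[0.0418,0,0]]
    - [[0,0,0],[0.0418,0,0]]
    - [[0,0,0],[0.0418,0,0]]
    - [[0,0,0],[0,0,0]]

```text
time_s: 37.5
tool_pos: [0.5492, 0.1154, 0.2141]
tool_rot: [-179.7, 89.9, -109.8]
force: [-0.3, -0.3, -0.3]
grip_width: 0.0276
```

Run:
```python
from caps import *
c=save("wrist","w29.png"); np.savez("w29.npz",**c)
plan([.553,.1284,.16],70)
f=c["frame"][170:300,240:440]; cv2.imwrite("pics/w29z.png",cv2.resize(f,None,fx=4,fy=4,interpolation=cv2.INTER_CUBIC)[:,:,::-1])
```

```text
at [0.5494 0.1154 0.2144] tool-shift units NOW-frame [1.359 0.025 0.337] in FINAL frame [1.36  0.025 0.336] turn units [ 0.0009 -0.0005  0.0002]
```

View pics/w29.png

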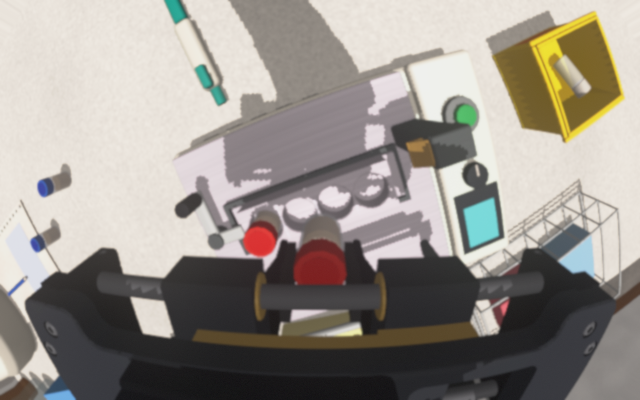

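View pics/w29z.png

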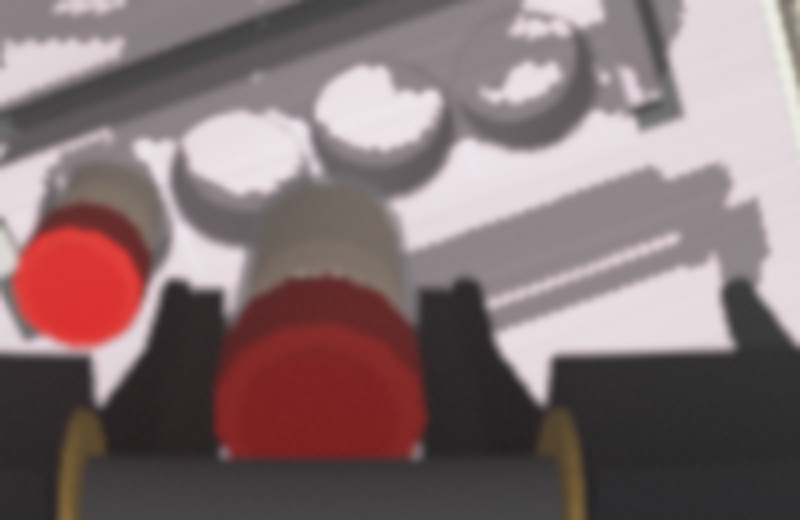

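>>> drive_tool:
  increments:
    - [[0.1,0.02,0.31],[0,0,0]]
    - [[0.5,0,0],[0,0,0]]
    - [[0.5,0,0],[0,0,0]]
    - [[0.3,0,0],[0,0,0]]
    - [[0,0,0],[0,0,0]]
    - [[0,0,0],[0,0,0]]

```text
time_s: 38.15
tool_pos: [0.5541, 0.1279, 0.1601]
tool_rot: [-69.7, 89.8, 0.4]
force: [-0.6, 0.6, -0.6]
grip_width: 0.0276
```

Run:
```python
from caps import *
c=env.read_camera("wrist"); np.savez("w30.npz",**c)
plan([.5529,.1273,.16],70)
f=c["frame"][170:300,240:440]; cv2.imwrite("pics/w30z.png",cv2.resize(f,None,fx=4,fy=4,interpolation=cv2.INTER_CUBIC)[:,:,::-1])
save("side","s30.png",(240,130,400,280),4)
```

```text
at [0.5545 0.1279 0.1607] tool-shift units NOW-frame [ 0.017  0.033 -0.028] in FINAL frame [ 0.017  0.033 -0.028] turn units [0.0003 0.0008 0.0017]
```

View pics/w30z.png

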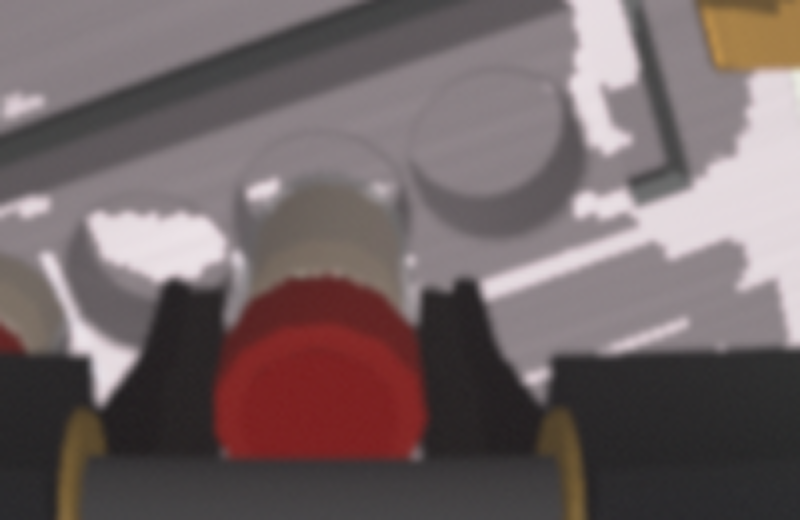

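View pics/s30.png

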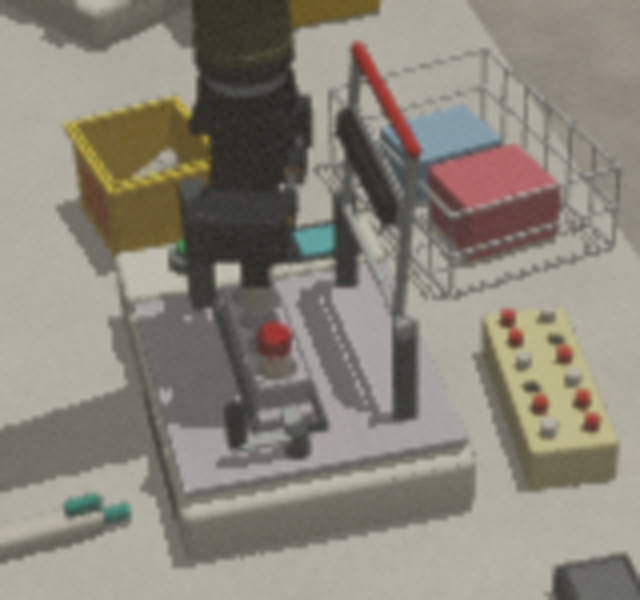

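Run:
```python
from caps import *
c=dict(np.load("w30.npz")); p,r=T()
ty=r.as_matrix()[:,1]
w=at_z(c,320.2,202.5,.113,True); wc=w-ty*.016
for z in (.122,.124,.126):
    v=at_z(c,321.5,215,z,True); vc=v-ty*.014
    print(z,"well",wc.round(4),"vial",vc.round(4),"need in tool",(r.inv().apply(wc-vc)*1000).round(2))
w4=at_z(c,240+497/4,170+153/4,.113,True); print("w4",w4)
```

```text
0.122 well [0.5518 0.1292 0.1131] vial [0.556  0.1286 0.1221] need in tool [ 8.97  4.16 -0.89]
0.124 well [0.5518 0.1292 0.1131] vial [0.5553 0.1288 0.1241] need in tool [10.98  3.46 -0.88]
0.126 well [0.5518 0.1292 0.1131] vial [0.5546 0.129  0.1261] need in tool [12.98  2.75 -0.87]
w4 [0.55151921 0.16272957 0.113     ]
```

>>> drive_tool:
  increments:
    - [[0,0.055,-0.025],[0,0,0]]
    - [[0.15,0,0],[0,0,0]]
    - [[0.08,0,0],[0,0,0]]
    - [[0,0,0],[0,0,0]]
    - [[0,0,0],[0,0,0]]

```text
time_s: 38.75
tool_pos: [0.5514, 0.1274, 0.1505]
tool_rot: [-71.6, 89.9, -1.6]
force: [0.0, 0.3, 0.4]
grip_width: 0.0277
```

Run:
```python
from caps import *
c=env.read_camera("wrist"); np.savez("w31.npz",**c); print(T()[0],env.get_obs()["force"])
f=c["frame"][170:300,240:440]; cv2.imwrite("pics/w31z.png",cv2.resize(f,None,fx=4,fy=4,interpolation=cv2.INTER_CUBIC)[:,:,::-1])
```

```text
[0.55155744 0.12744465 0.15068147] [ 0.66053893  0.13487575 -1.97596034]
```

View pics/w31z.png

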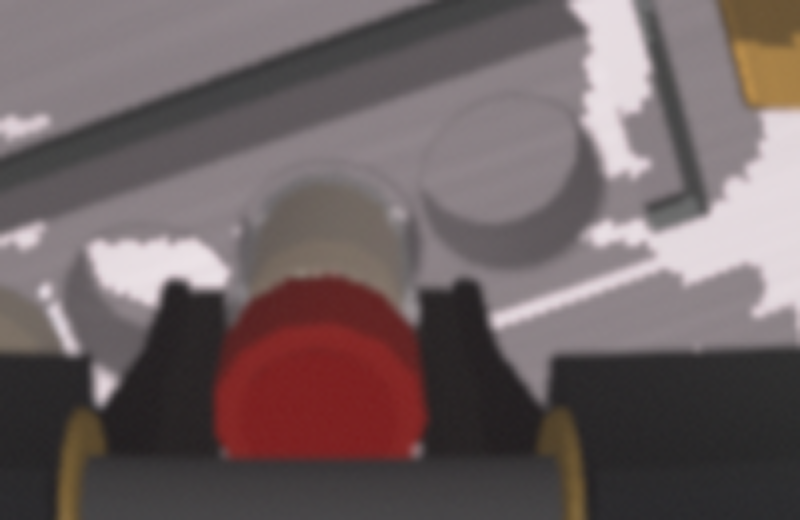

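Run:
```python
from caps import *
c=dict(np.load("w31.npz")); p,r=T()
ty=r.as_matrix()[:,1]
wc=at_z(c,322,209.3,.113,True)-ty*.016
vc=at_z(c,322,214.6,p[2]-.036,True)-ty*.014
print(wc,vc,(r.inv().apply(wc-vc)*1000).round(2))
```

```text
[0.55127035 0.1291859  0.11303948] [0.55240427 0.12876974 0.11471601] [1.67 1.21 0.  ]
```

>>> drive_tool:
  increments:
    - [[0.05,0.02,0],[0,0,0]]
    - [[0.1,0,0],[0,0,0]]
    - [[0.1,0,0],[0,0,0]]
    - [[0,0,0],[0,0,0]]

```text
time_s: 39.2
tool_pos: [0.5509, 0.1275, 0.1401]
tool_rot: [-78.1, 89.8, -8.1]
force: [1.1, -0.4, -1.6]
grip_width: 0.0281
```

>>> drive_tool:
  increments:
    - [[0.12,0,0],[0,0,0]]
    - [[0.1,0,0],[0,0,0]]
    - [[0,0,0],[0,0,0]]

```text
time_s: 39.5
tool_pos: [0.5509, 0.1276, 0.1313]
tool_rot: [-74.9, 89.8, -4.9]
force: [2.3, -0.1, -1.0]
grip_width: 0.0276
```

>>> drive_tool:
  increments:
    - [[0.08,-0.015,0],[0,0,0]]
    - [[0.06,0,0],[0,0,0]]
    - [[0.04,0,0],[0,0,0]]
    - [[0,0,0],[0,0,0]]

```text
time_s: 39.9
tool_pos: [0.5516, 0.1277, 0.1252]
tool_rot: [-61.2, 89.8, 8.8]
force: [0.3, -0.8, 3.0]
grip_width: 0.0273
```

>>> drive_tool:
  increments:
    - [[0,0,0],[0,0,0]]
    - [[0,0,0],[0,0,0]]
    - [[0,0,0],[0,0,0]]
    - [[-0.3,0,0],[0,0,0]]
    - [[-0.6,0,0],[0,0,0]]
    - [[-1,0,0],[0,0,0]]
    - [[-1,0,0],[0,0,0]]
    - [[0,0,0],[0,0,0]]
  hand: 0

```text
time_s: 40.7
tool_pos: [0.5544, 0.1281, 0.2478]
tool_rot: [-51.6, 89.2, 18.4]
force: [0.9, 0.7, 1.1]
grip_width: 0.0434
```

Run:
```python
from caps import *
c=save("wrist","w32.png"); np.savez("w32.npz",**c); save("side","s32.png",(240,130,400,280),4)
caps(c,.149); print(T()[0])
```

```text
red [304 183  29  30 668] [318.  197.7] [0.5485 0.1296 0.149 ]
red [237 210  28  27 598] [250.3 223.3] [0.55   0.0632 0.149 ]
[0.55168673 0.12766841 0.24234814]
```

View pics/w32.png

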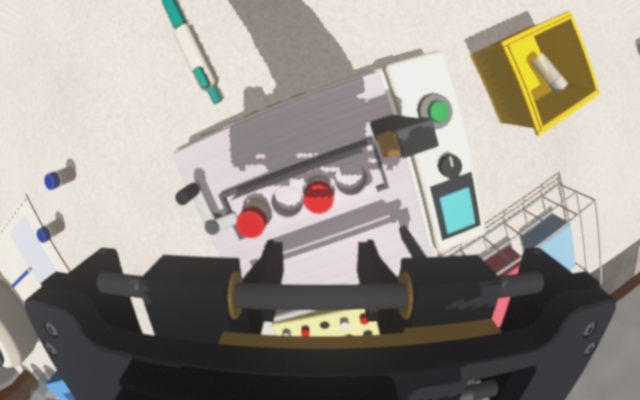

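View pics/s32.png

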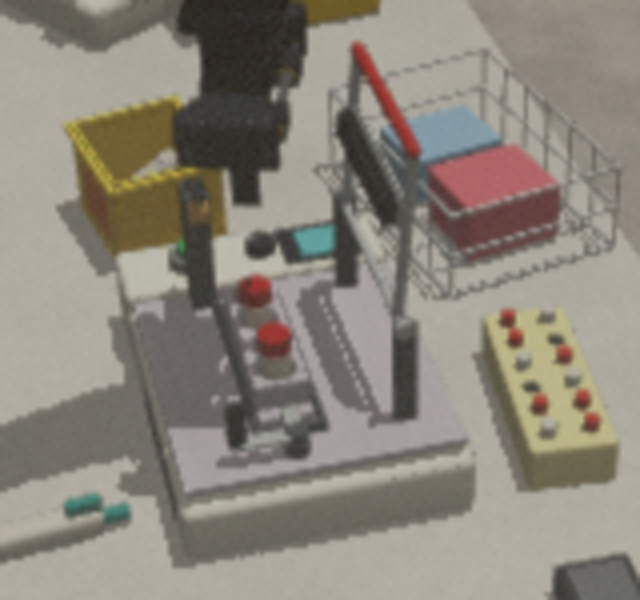

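Both reds are home in wells 1 and 3 at equal cap heights. Now the clamp: I'll turn the jaws along x and look at the handle.

Run:
```python
from caps import *
print(env.get_obs()["qpos"].round(1)); plan([.56,.11,.40],0)
```

```text
[-40.8   7.5  27.7  94.9  -3.6  78.1  57.4]
at [0.5517 0.1277 0.2423] tool-shift units NOW-frame [-3.941 -0.363 -0.332] in FINAL frame [-3.941 -0.442  0.208] turn units [0.5835 0.0025 0.0009]
```

>>> drive_tool:
  increments:
    - [[-0.6,0,0],[0.0648,0,0]]
    - [[-0.8,0,0],[0.0648,0,0]]
    - [[-0.8,0,0],[0.0648,0,0]]
    - [[-0.8,0,0],[0.0648,0,0]]
    - [[-0.5,0,0],[0.0648,0,0]]
    - [[-0.3,0,0],[0.0648,0,0]]
    - [[0,0,0],[0.0648,0,0]]
    - [[0,0,0],[0.0648,0,0]]
    - [[0,0,0],[0.0648,0,0]]
    - [[0,0,0],[0,0,0]]
  hand: 0

```text
time_s: 41.8
tool_pos: [0.5502, 0.1275, 0.3913]
tool_rot: [-83.9, 89.9, -83.9]
force: [0.5, -0.5, -0.8]
grip_width: 0.0432
```

Run:
```python
from caps import *
c=save("wrist","w33.png"); np.savez("w33.npz",**c)
print(env.get_obs()["qpos"].round(1)); plan([.654,.11,.40],0)
print([proj(c,[.654,y,.317],True).round(0) for y in (.03,.11,.19)])
```

```text
[-44.6   6.6  32.4  79.4  -3.5  95.  -12.5]
at [0.5502 0.1276 0.3915] tool-shift units NOW-frame [-0.211 -0.448  2.593] in FINAL frame [-0.213 -0.439  2.595] turn units [0.0017 0.0002 0.0004]
[array([426., 308.]), array([439., 233.]), array([449., 141.])]
```

View pics/w33.png

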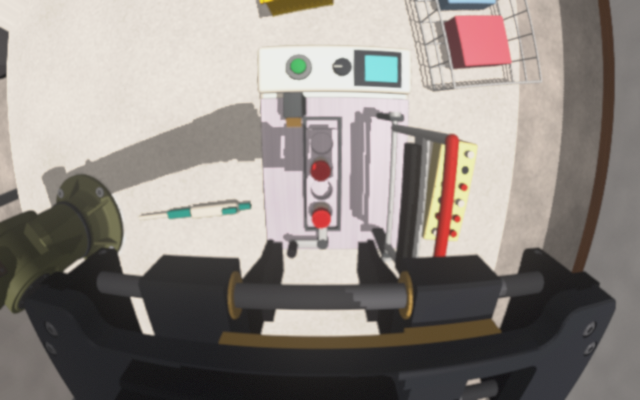

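>>> drive_tool:
  increments:
    - [[-0.2,-0.1,0.5],[0,0,0]]
    - [[0,-0.15,0.7],[0,0,0]]
    - [[0,-0.15,0.7],[0,0,0]]
    - [[0,-0.05,0.5],[0,0,0]]
    - [[0,0,0.25],[0,0,0]]
    - [[0,0,0],[0,0,0]]

```text
time_s: 42.45
tool_pos: [0.6574, 0.1092, 0.3989]
tool_rot: [-89.5, 89.9, -89.4]
force: [-0.6, 0.7, -0.1]
grip_width: 0.0438
```

Run:
```python
from caps import *
c=save("wrist","w34.png"); np.savez("w34.npz",**c)
plan([.656,.11,.298],0)
print([proj(c,[.656,y,.317],True).round(0) for y in (.11,.15,.19)])
```

```text
at [0.6567 0.1094 0.3995] tool-shift units NOW-frame [ 2.538  0.018 -0.019] in FINAL frame [ 2.538  0.015 -0.018] turn units [0.001  0.0002 0.0005]
[array([318., 211.]), array([318., 163.]), array([318., 113.])]
```

View pics/w34.png

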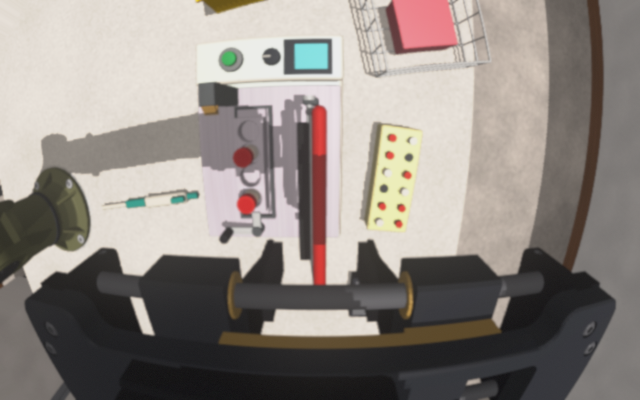

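The red handle is at u=319, exactly between the fingers. Descend and grip.

>>> drive_tool:
  increments:
    - [[0.5,0,0],[0,0,0]]
    - [[0.8,0,0],[0,0,0]]
    - [[0.7,0,0],[0,0,0]]
    - [[0.4,0,0],[0,0,0]]
    - [[0.13,0,0],[0,0,0]]
    - [[0,0,0],[0,0,0]]

```text
time_s: 43.1
tool_pos: [0.6562, 0.1099, 0.2996]
tool_rot: [13.9, 89.9, 14.0]
force: [0.4, -0.1, 0.0]
grip_width: 0.0433
```

>>> drive_tool:
  increments:
    - [[0,0,0],[0,0,0]]
    - [[0,0,0],[0,0,0]]
    - [[0,0,0],[0,0,0]]
    - [[0,0,0],[0,0,0]]
    - [[0,0,0],[0,0,0]]
    - [[0,0,0],[0,0,0]]
  hand: -1
  squeeze: 40

```text
time_s: 43.7
tool_pos: [0.657, 0.1096, 0.3]
tool_rot: [2.3, 89.8, 2.4]
force: [0.6, -0.2, 1.8]
grip_width: 0.0105
```

Run:
```python
from caps import *
o=env.get_obs(); print(o["tool_pos"],o["force"],o["grip_width"])
x0,z0=.0131,.1494
pr=95
for a in (86,77,68,59,50,41,32,23,14,5,0,-1.3):
    f=lambda d:(np.array([-.150*np.cos(np.radians(d)),.150*np.sin(np.radians(d))]))
    d=f(a)-f(pr); print(a,"tool x",round(-d[1]/.04,3),"tool z",round(d[0]/.04,3)); pr=a
```

```text
[0.65698156 0.10955913 0.3000339 ] [ 0.64728038 -0.1651641   1.84220002] 0.01045108447468601
86 tool x -0.005 tool z -0.588
77 tool x 0.087 tool z -0.582
68 tool x 0.177 tool z -0.561
59 tool x 0.263 tool z -0.527
50 tool x 0.342 tool z -0.479
41 tool x 0.412 tool z -0.42
32 tool x 0.473 tool z -0.35
23 tool x 0.522 tool z -0.272
14 tool x 0.558 tool z -0.187
5 tool x 0.58 tool z -0.097
0 tool x 0.327 tool z -0.014
-1.3 tool x 0.085 tool z 0.001
```

>>> drive_tool:
  increments:
    - [[-0.005,0,-0.588],[0,0,0]]
    - [[0.087,0,-0.582],[0,0,0]]
    - [[0.177,0,-0.561],[0,0,0]]
    - [[0.263,0,-0.527],[0,0,0]]
    - [[0.342,0,-0.479],[0,0,0]]
    - [[0,0,0],[0,0,0]]

```text
time_s: 44.3
tool_pos: [0.5471, 0.1098, 0.2654]
tool_rot: [22.0, 89.7, 22.1]
force: [1.7, -0.1, 4.9]
grip_width: 0.0111
```

Run:
```python
from caps import *
o=env.get_obs(); print(o["tool_pos"],o["force"],o["grip_width"])
print("expect bar at 50deg", .6425-.150*np.cos(np.radians(50)), .168+.150*np.sin(np.radians(50)))
save("side","s35.png",(240,110,400,280),3.5)
```

```text
[0.5470515  0.1097775  0.26538518] [ 1.74528737 -0.08981234  4.92783683] 0.011066566799458496
expect bar at 50deg 0.5460818585470191 0.2829066664678467
```

View pics/s35.png

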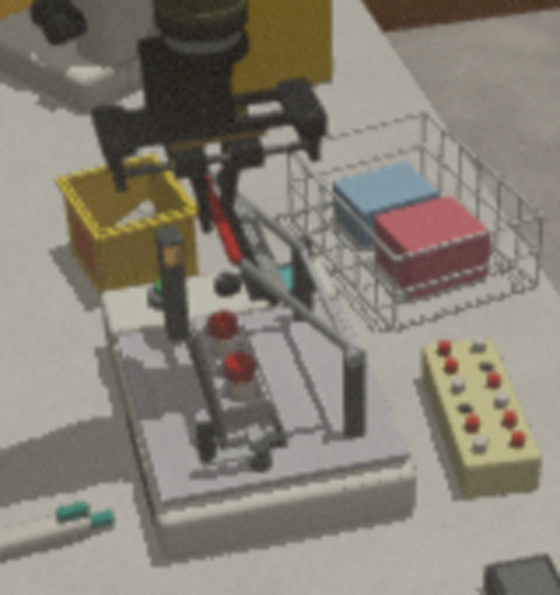

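The clamp follows the gripper smoothly at about 50° above level, force 5 N. Continuing.

>>> drive_tool:
  increments:
    - [[0.412,0,-0.42],[0,0,0]]
    - [[0.473,0,-0.35],[0,0,0]]
    - [[0.522,0,-0.272],[0,0,0]]
    - [[0.558,0,-0.187],[0,0,0]]
    - [[0,0,0],[0,0,0]]

```text
time_s: 44.85
tool_pos: [0.499, 0.1097, 0.1859]
tool_rot: [1.4, 89.8, 1.4]
force: [-0.7, 0.4, 8.7]
grip_width: 0.0106
```

>>> drive_tool:
  increments:
    - [[0.29,0,-0.05],[0,0,0]]
    - [[0.29,0,-0.047],[0,0,0]]
    - [[0,0,0],[0,0,0]]

```text
time_s: 45.15
tool_pos: [0.495, 0.1097, 0.1638]
tool_rot: [-5.0, 90.0, -5.0]
force: [-2.7, 0.3, 7.7]
grip_width: 0.0099
```

>>> drive_tool:
  increments:
    - [[0.17,0,-0.01],[0,0,0]]
    - [[0.16,0,0],[0,0,0]]
    - [[0.08,0,0],[0,0,0]]
    - [[0,0,0],[0,0,0]]

```text
time_s: 45.55
tool_pos: [0.494, 0.1096, 0.1473]
tool_rot: [-163.5, 89.9, -163.5]
force: [-3.7, 0.8, 3.6]
grip_width: 0.0105
```

Run:
```python
from caps import *
o=env.get_obs(); print(o["tool_pos"],o["force"],o["grip_width"])
save("side","s36.png",(240,110,400,280),3.5); save("wrist","w36.png")
```

```text
[0.49395118 0.10961625 0.14727477] [-3.66559977  0.77275202  3.57515503] 0.010471447624999634
```

View pics/s36.png

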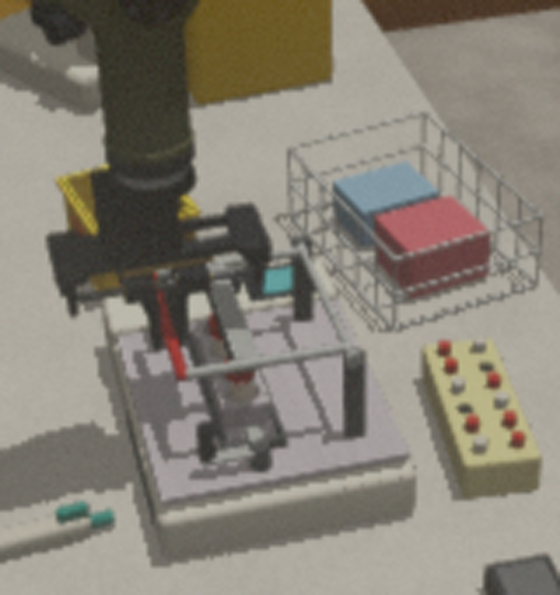

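View pics/w36.png

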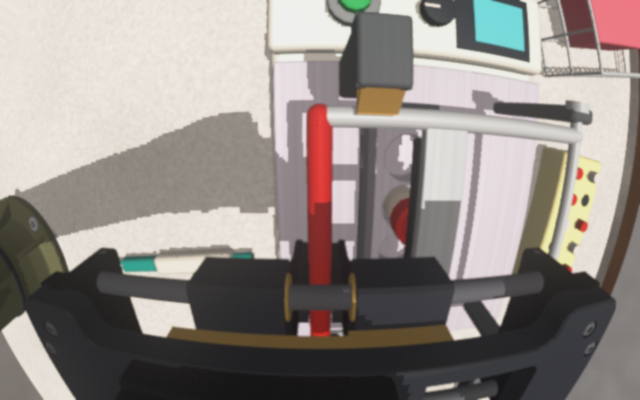

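The frame is level and the upward force fell from 8 to 3.6 N, so the catch has probably snapped. I'll press a bit more to the stop.

>>> drive_tool:
  increments:
    - [[0.06,0,0],[0,0,0]]
    - [[0.04,0,0],[0,0,0]]
    - [[0,0,0],[0,0,0]]

```text
time_s: 45.95
tool_pos: [0.494, 0.1097, 0.1435]
tool_rot: [165.7, 90.0, 165.7]
force: [-5.2, 0.0, 8.2]
grip_width: 0.0103
```

>>> drive_tool:
  increments:
    - [[0.06,0,0],[0,0,0]]
    - [[0.04,0,0],[0,0,0]]
    - [[0,0,0],[0,0,0]]

```text
time_s: 46.25
tool_pos: [0.4941, 0.1097, 0.142]
tool_rot: [120.5, 89.9, 120.5]
force: [-12.6, -1.9, 24.6]
grip_width: 0.0098
```

At the stop (25 N). Releasing and lifting away to check that it stays.

>>> drive_tool:
  increments:
    - [[-0.08,0,0],[0,0,0]]
    - [[0,0,0],[0,0,0]]
    - [[0,0,0],[0,0,0]]
    - [[0,0,0],[0,0,0]]
  hand: -0.4

```text
time_s: 46.65
tool_pos: [0.4945, 0.1092, 0.1413]
tool_rot: [-20.7, 89.9, -20.7]
force: [0.2, 1.1, -0.3]
grip_width: 0.0252
```

>>> drive_tool:
  increments:
    - [[-0.3,0,0],[0,0,0]]
    - [[-0.6,0,0],[0,0,0]]
    - [[-0.8,0,0],[0,0,0]]
    - [[-0.8,0,-0.2],[0,0,0]]
    - [[-0.3,0,-0.2],[0,0,0]]
    - [[0,0,0],[0,0,0]]

```text
time_s: 47.25
tool_pos: [0.4786, 0.1099, 0.2558]
tool_rot: [22.9, 89.6, 23.0]
force: [-0.1, 0.3, -0.6]
grip_width: 0.0262
```

Run:
```python
from caps import *
o=env.get_obs(); print(o["tool_pos"],o["force"],o["grip_width"])
save("side","s37.png",(240,110,400,280),3.5); c=save("wrist","w37.png"); np.savez("w37.npz",**c)
for z in (.168,.18,.2): print(z,[proj(c,[.6425-np.sqrt(.15**2-(z-.168)**2),y,z],True).round(0) for y in (.11,.19)])
plan([.516,.2775,.20],0)
```

```text
[0.47855433 0.10991195 0.25580514] [-0.05165612  0.33569152 -0.56679316] 0.026179226665920704
0.168 [array([336., 210.]), array([337., 114.])]
0.18 [array([338., 215.]), array([339., 114.])]
0.2 [array([343., 224.]), array([345., 114.])]
at [0.4777 0.1094 0.253 ] tool-shift units NOW-frame [1.327 4.201 0.958] in FINAL frame [1.325 4.202 0.957] turn units [ 0.0004  0.0009 -0.    ]
```

View pics/s37.png

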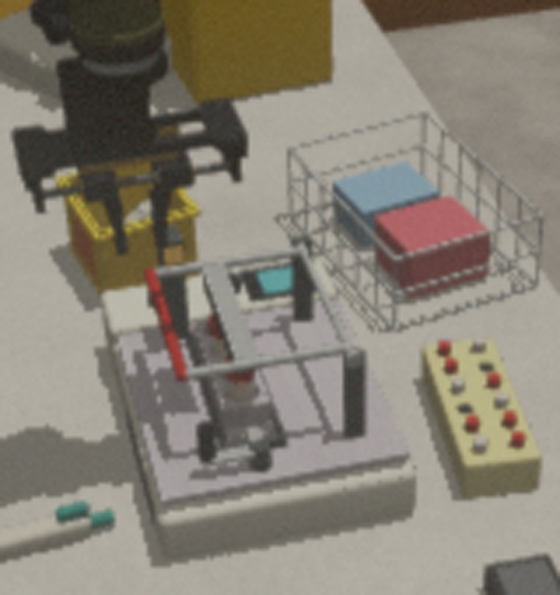

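View pics/w37.png

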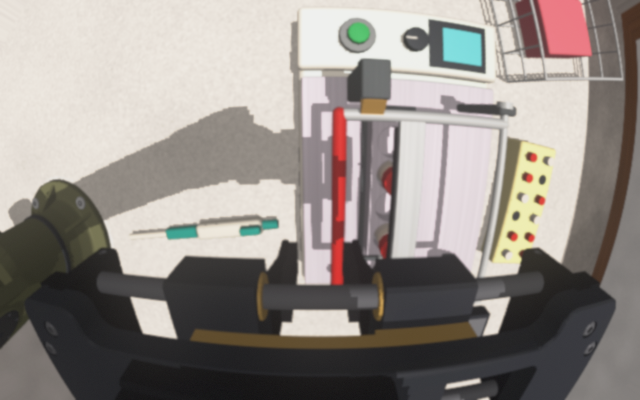

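The clamp stays level by itself: handle at u=338, which matches the projection for z=0.168. Now the green button, with closed fingers.

Run:
```python
from caps import *
c=dict(np.load("w37.npz"))
print(at_z(c,358,33,.096,True),at_z(c,358,68,.194,True))
```

```text
[0.51753386 0.27510804 0.096     ] [0.50518763 0.22358626 0.194     ]
```

>>> drive_tool:
  increments:
    - [[0,0.5,0.1],[0,0,0]]
    - [[0,0.9,0.2],[0,0,0]]
    - [[0,1,0.2],[0,0,0]]
    - [[0,0.9,0.2],[0,0,0]]
    - [[0,0.7,0.2],[0,0,0]]
    - [[0,0.3,0],[0,0,0]]
    - [[0,0,0],[0,0,0]]
  hand: -1
  squeeze: 10

```text
time_s: 48.05
tool_pos: [0.5128, 0.2838, 0.2517]
tool_rot: [-90.6, 89.9, -90.3]
force: [0.1, -0.5, -0.5]
grip_width: 0.0006
```

Run:
```python
from caps import *
c=save("wrist","w38.png"); np.savez("w38.npz",**c)
hsv=cv2.cvtColor(c["frame"],cv2.COLOR_RGB2HSV)
m=((hsv[...,0]>50)&(hsv[...,0]<75)&(hsv[...,1]>110)).astype(np.uint8)
n,l,s,ce=cv2.connectedComponentsWithStats(m)
for i in range(1,n):
    if s[i,4]>40: print(s[i],ce[i],at_z(c,*ce[i],.094,True))
plan([.516,.2815,.12],0); print(env.get_obs()["grip_width"])
```

```text
[316 185  18  17 224] [324.15625    193.12946429] [0.51783812 0.27879224 0.094     ]
at [0.5134 0.2815 0.2524] tool-shift units NOW-frame [3.309 0.008 0.062] in FINAL frame [3.309e+00 1.000e-03 6.400e-02] turn units [0.0008 0.0003 0.0011]
0.0004892009355280672
```

View pics/w38.png

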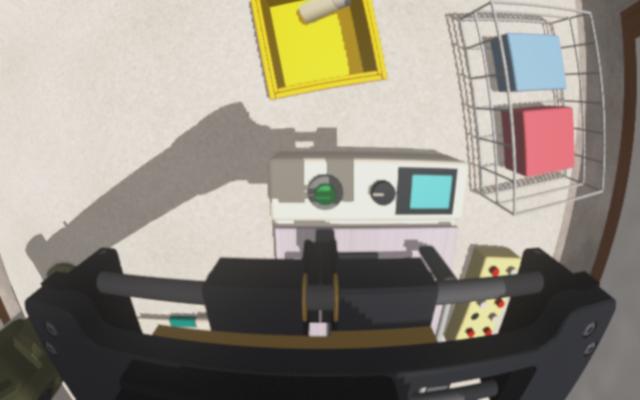

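>>> drive_tool:
  increments:
    - [[0.4,0.02,0.1],[0,0,0]]
    - [[0.9,0,0],[0,0,0]]
    - [[0.9,0,0],[0,0,0]]
    - [[0.7,0,0],[0,0,0]]
    - [[0.5,0,0],[0,0,0]]
    - [[0.2,0,0],[0,0,0]]
    - [[0,0,0],[0,0,0]]

```text
time_s: 48.8
tool_pos: [0.5179, 0.2804, 0.1085]
tool_rot: [-65.6, 89.9, -65.7]
force: [0.3, 0.9, -0.1]
grip_width: 0.0005
```

Run:
```python
from caps import *
c=save("wrist","w39.png"); save("side","s39.png",(230,120,390,270),4)
o=env.get_obs(); print(o["tool_pos"],o["force"])
```

```text
[0.51920367 0.28185131 0.11077752] [-0.07695516 -0.09679535  0.77599654]
```

View pics/w39.png

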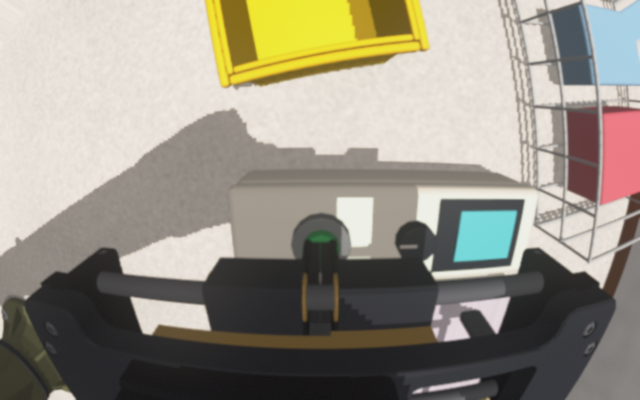

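View pics/s39.png

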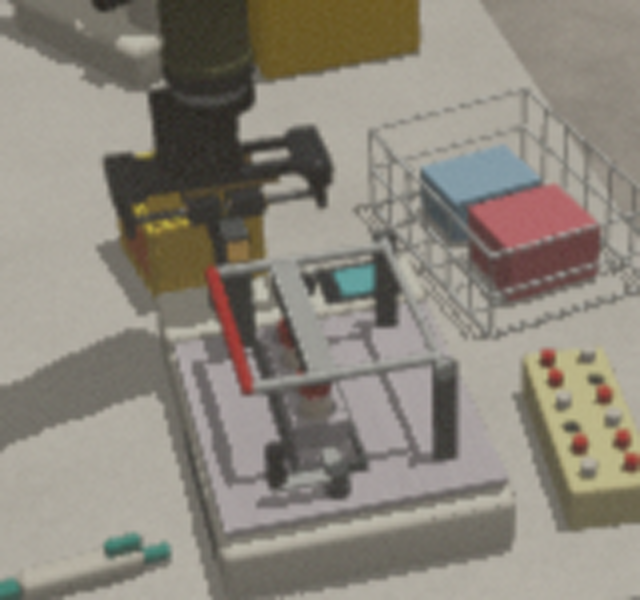

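Tip over the green button. Pressing slowly.

>>> drive_tool:
  increments:
    - [[0.15,0,0],[0,0,0]]
    - [[0.15,0,0],[0,0,0]]
    - [[0.05,0,0],[0,0,0]]
    - [[0,0,0],[0,0,0]]

```text
time_s: 49.3
tool_pos: [0.5184, 0.2824, 0.0959]
tool_rot: [0.3, 89.9, 0.4]
force: [-1.6, -0.5, 1.7]
grip_width: 0.0006
```

>>> drive_tool:
  increments:
    - [[0.06,0,0],[0,0,0]]
    - [[0.04,0,0],[0,0,0]]
    - [[0,0,0],[0,0,0]]

```text
time_s: 49.6
tool_pos: [0.5186, 0.2824, 0.0921]
tool_rot: [7.4, 89.8, 7.4]
force: [-2.4, -0.8, 4.7]
grip_width: 0.0005
```

>>> drive_tool:
  increments:
    - [[0.04,0,0],[0,0,0]]
    - [[0.04,0,0],[0,0,0]]
    - [[0,0,0],[0,0,0]]

```text
time_s: 49.9
tool_pos: [0.5187, 0.2825, 0.0912]
tool_rot: [26.9, 89.8, 26.9]
force: [-6.4, -3.0, 17.7]
grip_width: 0.0005
```

Fully pressed (bottomed out at 5 mm, 18 N). Lifting off and making final checks.

>>> drive_tool:
  increments:
    - [[-0.3,0,0],[0,0,0]]
    - [[-0.7,0,0],[0,0,0]]
    - [[-1,0,0],[0,0,0]]
    - [[-1,0,0],[0,0,0]]
    - [[-1,0,-0.3],[0,0,0]]
    - [[0,-0.2,-0.6],[0,0,0]]
    - [[0,-0.3,-0.6],[0,0,0]]
    - [[0,0,0],[0,0,0]]

```text
time_s: 50.7
tool_pos: [0.456, 0.2614, 0.2486]
tool_rot: [30.7, 89.9, 30.7]
force: [-0.2, -0.8, 0.8]
grip_width: 0.0001
```

Run:
```python
from caps import *
c=save("wrist","w40.png"); save("side","s40.png",(230,120,390,380),2.2); save("top","t40.png",(160,110,460,280),2.6)
o=env.get_obs(); print(o["tool_pos"],o["force"],o["time_s"])
```

```text
[0.45845743 0.26248197 0.24843274] [-0.80649231 -0.31185999  0.42030984] 50.85
```

View pics/w40.png

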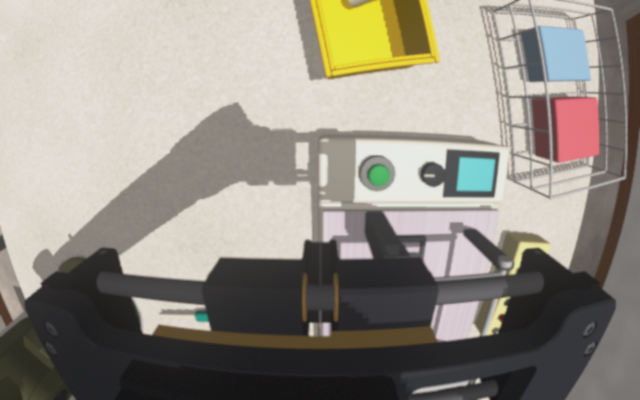

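View pics/s40.png

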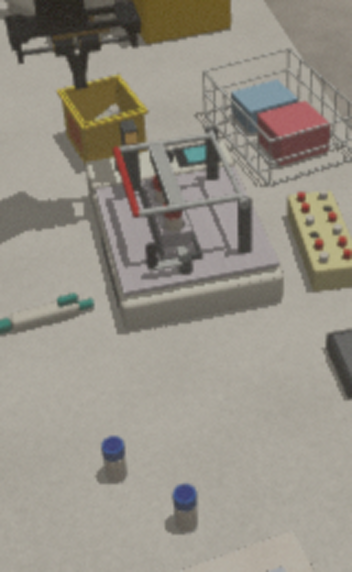

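View pics/t40.png

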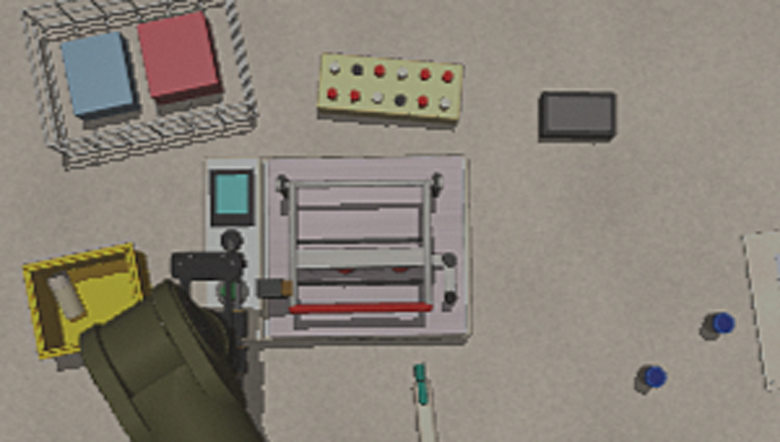

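Every check looks right: clamp level with the rail under the catch, lever shut, button up, spent vial in the tub, blues upright, rack and box unmoved. Handing in.

```bash
python3 -c "
from cell import env
print(env.sign_off())"
```

```text
the job is handed in; nothing more can be done
None
```

I carried out every step in the order given and handed the job in at about 51 s of the 210 s allowed. The sign-off reports no verdict.

**What I did**
1. Dropped the one spent vial into the yellow tub.
2. Seated the block in the pocket and swung the lever to its stop.
3. Stood both red-capped vials that were present home in wells 1 and 3.
4. Pressed the clamp to its stop and let go.
5. Pressed the green button until it bottomed out, then released it.

**What the last checks showed**
- **Clamp:** it stays level by itself with its rail under the catch. The force on the handle fell from about 8 N to under 4 N as the catch snapped.
- **Block and lever:** the block lies inside the rim at the floor height. The lever points straight forward, with its foot over the ledge.
- **Button:** it is up again after the press.
- **Tub:** the spent vial is lying inside it.
- **Other objects:** the blue vials are upright, and the tube rack and slide box sit where they started.

**What disagreed:** the top and wrist cameras differed by up to about 7 mm in sideways position (4 mm at the pocket, 7 mm at the tub). I relied on the wrist camera close up. I judged the final clamp and lever angles from pictures and contact forces, because the joint values are not in the state.

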